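# Stow the tins in the document box

### The job

Pry up the lid of the white document box with the letter opener's blade under its front lip and lay the opener back on the cork mat. Press the cap of every aluminium tin fully home and stand all the tins upright in the box, in any order; then close the lid and press its latch in until lid and latch are fully seated. Leave the loupe, stopper, phone stand and pencil case undisturbed.

Things in the scene. Friction and masses are not known exactly. Their poses are not given: they have to be found in the camera images.
- box: white plastic document box, fixed, 190 (own x) x 280 (own y) x 60 mm high, walls and floor 5 mm, 180 x 270 x 55 mm inside. Origin at the centre of its underside. Front faces own -x (about world -y); the lid's hinge line runs along own y at own x 95, z 60 mm.
- slot (a point): middle of the mouth of the prying slot at the box's front, own frame as the box's: a 10 mm high gap between a ledge 200 mm wide on the front wall (own z 44 to 50 mm of the box, sticking out 12 mm) and the shut lid's lip (underside at 60 mm). The point lies at the ledge's outer edge, mid height (box own -107, 0, 55 mm). The slot is 12 mm deep: room for a blade, not for fingers.
- lid (a joint): hinge of the document box's lid, rad: 0 = shut flush on the rim, 1.55 = its stop, upright. The lid is a flat white plate 204 x 280 x 8 mm of 0.2 kg; its front edge overhangs the box's front wall by 14 mm as a lip. The hinge is stiff (0.4 N m of friction): the lid stays wherever it is left.
- lid_lip (a point): middle of the lower front edge of the lid, moving with it; 204 mm from the hinge line; its frame is the lid's own (as the box's frame when shut, turning about own y).
- latch (a joint): press latch in the lid, m: 0 = standing up, 0.008 = fully pressed in. Stays where it is left; needs about 5 N of push towards the lid.
- latch_top (a point): middle of the top face of the press latch, a grey plastic pad 26 (own x) x 56 (own y) mm on the lid's upper face, its centre 182 mm from the hinge line; it stands 12 mm above the lid's upper face when up, 4 mm when pressed in.
- opener: letter opener, loose, 60 g, 205 mm long: wooden handle 105 x 18 wide x 20 mm high from own x -105 to 0, thin steel blade 22 wide x 3 mm thick from own x 0 to its square tip at +100 mm, at the handle's mid height (own z 8.5 to 11.5 mm). Origin at the front end of the handle, on the underside; own x points along the blade. Starts lying flat on the cork mat. It balances near own x -37 mm.
- mat: cork mat fixed on the table, 260 (own x) x 120 (own y) x 3 mm; origin at the centre of its underside.
- tin1: round aluminium tin, 48 mm diameter, body 34 mm high, 90 g, standing on the table; origin at the centre of its underside, own z up. A black push-in cap of 38 mm diameter in its top stands 12 mm above the body (46 mm in all) when loose, 4 mm (38 mm in all) when fully home. Two to four such tins are present; an absent one reads None.
- cap1 (a joint): push-in cap of tin1, m: 0 = standing proud by its full 8 mm, 0.008 = fully home. Stays where it is left; needs about 4 N of downward push.
- tin2: round aluminium tin, 48 mm diameter, body 34 mm high, 90 g, standing on the table; origin at the centre of its underside, own z up. A black push-in cap of 38 mm diameter in its top stands 12 mm above the body (46 mm in all) when loose, 4 mm (38 mm in all) when fully home. Two to four such tins are present; an absent one reads None.
- cap2 (a joint): push-in cap of tin2, m: 0 = standing proud by its full 8 mm, 0.008 = fully home. Stays where it is left; needs about 4 N of downward push.
- tin3: round aluminium tin, 48 mm diameter, body 34 mm high, 90 g, standing on the table; origin at the centre of its underside, own z up. A black push-in cap of 38 mm diameter in its top stands 12 mm above the body (46 mm in all) when loose, 4 mm (38 mm in all) when fully home. Two to four such tins are present; an absent one reads None.
- cap3 (a joint): push-in cap of tin3, m: 0 = standing proud by its full 8 mm, 0.008 = fully home. Stays where it is left; needs about 4 N of downward push.
- tin4: round aluminium tin, 48 mm diameter, body 34 mm high, 90 g, standing on the table; origin at the centre of its underside, own z up. A black push-in cap of 38 mm diameter in its top stands 12 mm above the body (46 mm in all) when loose, 4 mm (38 mm in all) when fully home. Two to four such tins are present; an absent one reads None.
- cap4 (a joint): push-in cap of tin4, m: 0 = standing proud by its full 8 mm, 0.008 = fully home. Stays where it is left; needs about 4 N of downward push.
- loupe: bystander: chrome magnifying loupe, 52 mm across, 34 mm high; origin under its centre.
- stopper: bystander: green glass bottle stopper, 48 mm across, 50 mm high; origin under its centre.
- stand: bystander: black silicone phone stand, 100 x 75 mm, 100 mm high; origin under its centre.
- pencilcase: bystander: grey aluminium pencil case 55 (own x) x 185 (own y) x 22 mm; origin under its centre.
Not all that is in view belongs to the job. Leave any blue, pink or red look-alike of the tin4 alone.

How it is judged:
By the outcome, as a careful person would: the job done as asked, in the order asked, and still so for the second after the job is handed in, with the robot touching nothing.
Of tin1, tin2, tin3, tin4 only 2 to 4 are there at a start; the rules pass over those that are not, and their reading is None.
At some moment in a run one of tin1, tin2, tin3, tin4 may be knocked a few centimetres aside while the robot is not near it.
It also fails if it takes over 210 s, if anything falls off the work surface, if the arm or the gripper's body presses on something with over 40 N, if the wrist force passes 120 N, or if a joint passes its speed limit or range.

### The arm

A 6-joint arm with a two-finger parallel gripper is mounted at the origin on the work surface. World frame = base frame: x ahead of the robot, y to its left, z up, the work surface at z = 0. Lengths are in mm, angles in degrees, forces in N, time in s.
With the tool pointing down it reaches from about 300 to 850 mm from the base axis. Payload 4.2 kg.
Tool frame: the origin (TCP) lies on the centre line of the jaws, within the pads' length; the fingertips stand 14 mm ahead of it and the grasp point (between the pads) lies 5 mm behind it; z points along the fingers, y is the line along which they close (so a half turn about z gives the same grasp; the last joint's range is limited). The gripper opens to 91 mm and grips with 3 to 60 N. Pads are 32 mm wide; open, the fingers measure 118 mm over their backs; the gripper's body (76 mm by 178 mm) begins 60 mm behind the grasp point.
Start: joints at [-75.516, 18.312, 89.639, -0, 72.044, -1.146], TCP at [154.924, -553.751, 227.976] pointing down, gripper open.
Joint ranges: [-177.97, 177.97], [-48.28, 115.42], [12.27, 149.76], [-77.06, 257.06], [2.81, 150.46], [-146.56, 146.56]. Speed limits (degrees/s): [147.25, 147.25, 180, 180, 180, 180].

### API

Orientations are given as [roll, pitch, yaw] about the fixed x, y, z axes, in that order (R = Rz(yaw) Ry(pitch) Rx(roll)).
In Python, from workcell import * gives the robot as it stands. The module is installed in compiled form; this text tells all that it offers.
- The arm moves only by the shell command python3 -m crank 'ROWS' [FORCE]. ROWS is JSON, a list of rows, each an object of numbers: "grip": the finger opening in m, from 0 to 0.0912; "x", "y", "z": the shift along the tool's x, y, z in m; "yaw": the turn about the tool's z in rad. In form: [{"grip": .., "x": .., "y": .., "z": .., "yaw": ..}, ...]. A call has exactly 5 rows; each row is the pose to reach, as a shift and turn from the pose commanded when the call began, along the tool's axes at that moment; what a row does not reach only later rows make up. A row lasts 1/12 s, in which the tool goes at most 41.7 mm and 7.16 degrees, less where a joint would pass 70% of its speed; a pose out of reach is approached as far as the arm can. A call with a gripper value outside its range is refused whole. The fingers move at their own pace and stop on an object; FORCE is the grip in N (left out, the last holds). Time passes only in rows, so rows that repeat a pose let the fingers close, or fill a call up. It gives the time, the measured TCP pose, the force, the opening and the grip force at its end, in the units of the state.
- state(): the state, without advancing time (a new reading comes with each control period).
- grab_frame(name): name is "scene" or "top"; returns the picture (400x640x3 uint8, red, green, blue); there is no depth.
- camera_model(name): a dict with "intrinsics" (3x3 intrinsics, pixels), "distortion" ([k1, k2, p1, p2, k3] as OpenCV has them; the pictures are not rectified), "R" (3x3) and "t" (3): a world point X has camera coordinates R X + t. Camera axes: x right, y down, z forward; pixel columns grow to the right and rows downward; lengths in mm; the calibration is good to about 2 mm. A picture is of the moment at which its call begins. camera_model takes no time and is no camera call.
- job_done(): hands the job in; it is judged then, once.
The state is a dict: "time_s": time; "qpos": joint angles; "qvel": joint speeds; "effort": joint torques, N m; "ee_pos": TCP position; "ee_rot": TCP orientation; "force": force on the tool from outside, world axes, zero at the start; "torque": the same for the moment, N m; "gripper_width": finger opening in mm; "gripper_force": force on a finger pad.
Only numpy, scipy, OpenCV 4.12 (cv2) and the standard library are available. Lean on these libraries where they do the work, as an engineer would, in place of code of your own. Each camera call takes 0.05 s, during which the arm holds its last target. There are 200 camera calls.

## Working session

There is one attempt and no reset: what is moved stays moved. The work goes in short steps, Python scripts to look and compute and a shell command to move; the robot and the scene stay as the last step left them, time stands still between calls to the robot, and variables do not carry over. Pictures are saved under pics/ and viewed, at most 16 in all, crops included, and the job is handed in when it is done.

```bash
mkdir -p pics; cat > h.py <<'E'
from workcell import *
import numpy as np, cv2
def shot(n,f):
    im=grab_frame(n); cv2.imwrite('pics/'+f,im[:,:,::-1]); return im
def ray(n,uv,z):
    c=camera_model(n);K=np.array(c["intrinsics"],float);d=np.array(c["distortion"],float)
    p=cv2.undistortPoints(np.array(uv,float).reshape(-1,1,2),K,d).reshape(-1,2)
    R=np.array(c["R"],float);t=np.array(c["t"],float).ravel();o=-R.T@t
    D=np.c_[p,np.ones(len(p))]@R
    return o+D*((z-o[2])/D[:,2])[:,None]
def proj(n,X):
    c=camera_model(n);R=np.array(c["R"],float)
    return cv2.projectPoints(np.array(X,float).reshape(-1,1,3),cv2.Rodrigues(R)[0],np.array(c["t"],float),np.array(c["intrinsics"],float),np.array(c["distortion"],float))[0].reshape(-1,2)
E
python3 - <<'E'
from h import *
a=shot('scene','s0.png');b=shot('top','t0.png')
for n in('scene','top'):
    c=camera_model(n);R=np.array(c["R"],float);print(n,np.array(c["intrinsics"]).round(1).tolist(),(-R.T@np.array(c["t"]).ravel()).round(),R.round(2).tolist())
print(state())
E
```

```text
scene [[472.1, 0.0, 327.0], [0.0, 472.1, 204.9], [0.0, 0.0, 1.0]] [1466. -539.  791.] [[0.51, 0.86, -0.0], [0.47, -0.28, -0.84], [-0.72, 0.43, -0.54]]
top [[431.4, 0.0, 321.8], [0.0, 431.4, 198.4], [0.0, 0.0, 1.0]] [ 356.    6. 1285.] [[0.02, -1.0, 0.02], [-0.98, -0.02, -0.18], [0.18, -0.01, -0.98]]
{'time_s': 0.1, 'qpos': array([-7.55177576e+01,  1.83480716e+01,  8.96972444e+01, -5.98266745e-04,
        7.20431863e+01, -1.14536533e+00]), 'qvel': array([-0.08168822, -0.09352926, -0.13951673, -0.0269384 ,  0.02391411,
        0.06060382]), 'effort': array([-1.21666421e-04, -4.13334131e+01, -2.32509398e+01,  7.28981034e-02,
        4.22214030e-02, -5.15717193e-05]), 'ee_pos': array([ 154.7968097 , -553.34853729,  227.21810609]), 'ee_rot': array([-1.79911504e+02, -1.20035221e-03,  1.56277917e+01]), 'force': array([0.34044947, 0.35237413, 0.22789274]), 'torque': array([ 0.0158672 , -0.00455985,  0.04029289]), 'gripper_force': 0.0, 'gripper_width': 91.57870076289164}
```

View pics/s0.png

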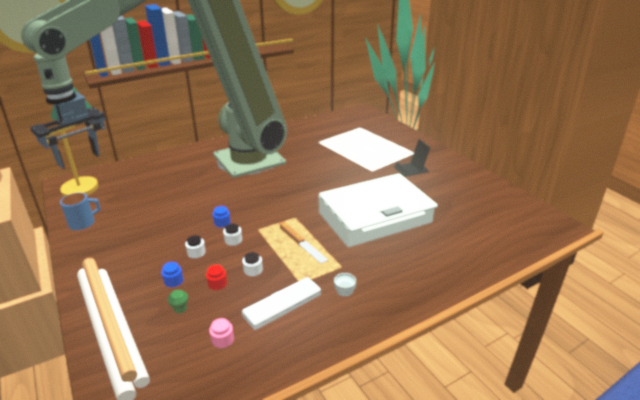

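View pics/t0.png

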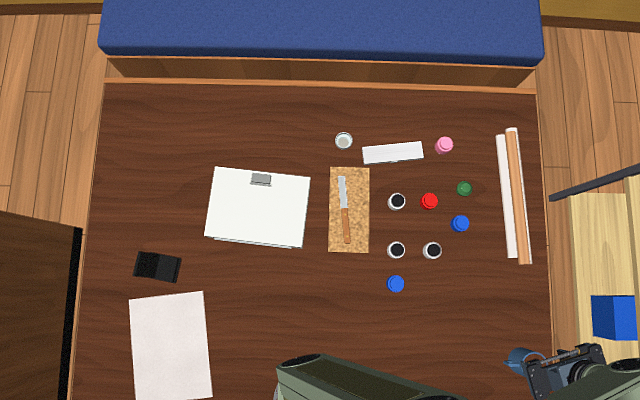

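Three aluminium tins with black caps show in the top view at about (397,201), (397,250) and (432,250). The box lid is at (258,207), with its latch at (261,180) towards world +x. The opener is on the mat, blade tip (342,177) and handle end (347,243).

```bash
python3 - <<'E'
from h import *
b=cv2.imread('pics/t0.png');s=cv2.imread('pics/s0.png')
hs=cv2.cvtColor(b,cv2.COLOR_BGR2HSV)
def blobs(m,x0,y0,x1,y1,mn):
    k=np.zeros_like(m);k[y0:y1,x0:x1]=m[y0:y1,x0:x1]
    cs,_=cv2.findContours(k,cv2.RETR_EXTERNAL,cv2.CHAIN_APPROX_NONE)
    return [c for c in cs if cv2.contourArea(c)>mn]
# lid
m=((hs[...,1]<40)&(hs[...,2]>190)).astype('uint8')*255
for c in blobs(m,190,150,320,260,1000):
    q=cv2.boxPoints(cv2.minAreaRect(c));a=cv2.approxPolyDP(c,4,True).reshape(-1,2);print('lid',cv2.contourArea(c),a.tolist());print(ray('top',a,68).round(1)[:,:2].tolist())
g=((hs[...,1]<40)&(hs[...,2]>90)&(hs[...,2]<185)).astype('uint8')*255
for c in blobs(g,240,165,285,192,60):
    r=cv2.minAreaRect(c);print('latch',r,ray('top',[r[0]],80).round(1))
for c in blobs((hs[...,2]<60).astype('uint8')*255,380,185,450,265,30):
    r=cv2.minEnclosingCircle(c);print('cap',r,ray('top',[r[0]],46).round(1),ray('top',[r[0]],38).round(1))
hh=cv2.cvtColor(s,cv2.COLOR_BGR2HSV)
for c in blobs((hh[...,2]<60).astype('uint8')*255,180,220,270,280,20):
    r=cv2.fitEllipse(c);print('capS',r,[ray('scene',[r[0]],z).round(1)[0,:2].tolist() for z in(38,46)])
o=b[160:260,322:380];cv2.imwrite('pics/op.png',cv2.resize(np.hstack([o,b[155:255,200:316]]),None,fx=4.5,fy=4.5,interpolation=cv2.INTER_CUBIC))
cv2.imwrite('pics/sb.png',cv2.resize(s[165:300,180:445],None,fx=3,fy=3,interpolation=cv2.INTER_CUBIC))
E
```

```text
lid 6850.0 [[215, 167], [204, 235], [301, 246], [309, 177]]
[[659.6, 304.0], [461.3, 322.5], [436.9, 47.4], [636.2, 30.0]]
latch ((260.5631103515625, 179.21331787109375), (20.096694946289062, 11.742546081542969), 6.709836483001709) [[623.7 168.1  80. ]]
cap ((433.2608642578125, 249.86956787109375), 6.121899127960205) [[ 435.  -333.1   46. ]] [[ 435.5 -335.3   38. ]]
cap ((396.8461608886719, 249.11538696289062), 6.217195510864258) [[ 435.2 -227.3   46. ]] [[ 435.7 -228.8   38. ]]
cap ((397.5, 200.2142791748047), 5.929099082946777) [[ 578.  -230.4   46. ]] [[ 579.4 -232.    38. ]]
```

View pics/op.png

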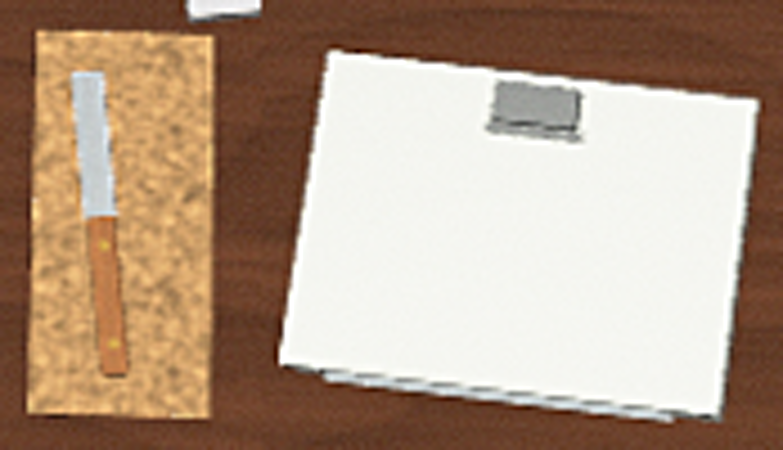

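View pics/sb.png

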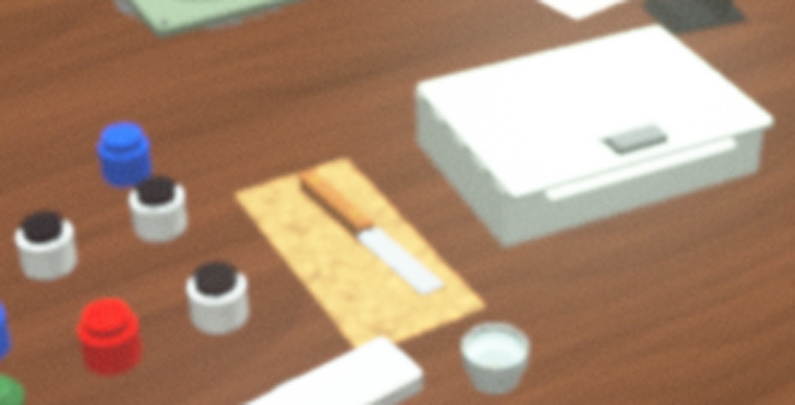

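The crop shows the opener lying with its blade towards world +x. The scene view confirms that the ledge and latch are on the box's +x side, so the prying must come from the far side with the opener turned half round.

```bash
cat >> h.py <<'E'
def go(x,y,z,yaw):
    s=state();p=s['ee_pos'];w=np.radians(s['ee_rot'][2]);d=np.array([x,y,z])-p
    print('now',p.round(1),s['ee_rot'].round(1),'J',s['qpos'].round(0),'F',s['force'].round(1),'| shift x %.4f y %.4f z %.4f yaw %.3f'%((d[0]*np.cos(w)+d[1]*np.sin(w))/1e3,(d[0]*np.sin(w)-d[1]*np.cos(w))/1e3,-d[2]/1e3,-(np.radians(yaw)-w+np.pi)%(2*np.pi)-np.pi if 0 else -((np.radians(yaw)-w+np.pi)%(2*np.pi)-np.pi)))
E
python3 - <<'E'
from h import *
b=cv2.imread('pics/t0.png');hs=cv2.cvtColor(b,cv2.COLOR_BGR2HSV)
o=hs[165:255,328:370]
print(ray('top',[[341.5,176]],14.5).round(1),ray('top',[[344.4,208],[347.6,243.3]],23).round(1))
# blade mask and handle mask
bl=(o[...,1]<60)&(o[...,2]>120);ys,xs=np.nonzero(bl);n,l,st,ce=cv2.connectedComponentsWithStats(bl.astype('uint8'));i=1+st[1:,4].argmax();print('blade',st[i],ray('top',[ce[i]+[328,165]],14.5).round(1))
hd=(o[...,0]<14)&(o[...,1]>110)&(o[...,2]<215);hd=cv2.morphologyEx(hd.astype('uint8'),cv2.MORPH_OPEN,np.ones((3,3)));n,l,st,ce=cv2.connectedComponentsWithStats(hd);i=1+st[1:,4].argmax();print('handle',st[i],ray('top',[ce[i]+[328,165]],23).round(1))
go(500,-80,150,0)
E
```

```text
[[654.  -67.   14.5]] [[555.  -76.4  23. ]
 [450.7 -87.   23. ]]
blade [ 10  11  10  33 245] [[605.7 -70.1  14.5]]
handle [  0  87  42   3 108] [[422.  -84.1  23. ]]
now [ 154.8 -553.3  227.2] [-179.9   -0.    15.6] J [-76.  18.  90.  -0.  72.  -1.] F [0.3 0.4 0.2] | shift x 0.4600 y -0.3629 z 0.0772 yaw 0.273
```

```bash
python3 -m crank '[{"grip":0.05,"x":0.0326,"y":-0.0237,"z":0.005},{"grip":0.05,"x":0.0652,"y":-0.0474,"z":0.01},{"grip":0.05,"x":0.0978,"y":-0.0711,"z":0.015},{"grip":0.05,"x":0.1304,"y":-0.0948,"z":0.02},{"grip":0.05,"x":0.163,"y":-0.1185,"z":0.025}]' 50
python3 -m crank '[{"grip":0.05,"x":0.0326,"y":-0.0237,"z":0.005},{"grip":0.05,"x":0.0652,"y":-0.0474,"z":0.01},{"grip":0.05,"x":0.0978,"y":-0.0711,"z":0.015},{"grip":0.05,"x":0.1304,"y":-0.0948,"z":0.02},{"grip":0.05,"x":0.163,"y":-0.1185,"z":0.025}]'
python3 -m crank '[{"grip":0.05,"x":0.0326,"y":-0.0237,"z":0.005},{"grip":0.05,"x":0.0652,"y":-0.0474,"z":0.01},{"grip":0.05,"x":0.0978,"y":-0.0711,"z":0.015},{"grip":0.05,"x":0.1304,"y":-0.0948,"z":0.02,"yaw":0.1},{"grip":0.05,"x":0.163,"y":-0.1185,"z":0.025,"yaw":0.175}]'
python3 -c "
from h import *
go(530,-79,18.5,5.6)"
```

```text
now [ 154.8 -553.3  227.2] [-179.9   -0.    15.6] J [-76.  18.  90.  -0.  72.  -1.] F [0.3 0.4 0.2] | shift x 0.4891 y -0.3557 z 0.2087 yaw 0.175validation failed for argument at $[0]...
validation failed for argument at $[0]...
validation failed for argument at $[0]...
```

```bash
python3 -m crank '[{"grip":0.05,"x":0.0326,"y":-0.0237,"z":0.005,"yaw":0.0},{"grip":0.05,"x":0.0652,"y":-0.0474,"z":0.01,"yaw":0.0},{"grip":0.05,"x":0.0978,"y":-0.0711,"z":0.015,"yaw":0.0},{"grip":0.05,"x":0.1304,"y":-0.0948,"z":0.02,"yaw":0.0},{"grip":0.05,"x":0.163,"y":-0.1185,"z":0.025,"yaw":0.0}]' 50
python3 -c "
from h import *
go(530,-79,18.5,5.6)"
```

```text
time_s: 0.52
ee_pos: [280.5, -393.9, 202.4]
ee_rot: [-180.0, 0.0, 15.6]
force: [0.4, -1.6, 0.4]
gripper_width: 60.7
gripper_force: 0.0
now [ 280.5 -393.9  202.4] [-180.     0.    15.6] J [-56.  11. 103.   0.  65.  19.] F [ 0.4 -1.6  0.4] | shift x 0.3249 y -0.2363 z 0.1839 yaw 0.174
```

```bash
python3 -m crank '[{"grip":0.05,"x":0.0325,"y":-0.0236,"z":0.005,"yaw":0.0},{"grip":0.05,"x":0.065,"y":-0.0472,"z":0.01,"yaw":0.0},{"grip":0.05,"x":0.0975,"y":-0.0709,"z":0.015,"yaw":0.0},{"grip":0.05,"x":0.13,"y":-0.0945,"z":0.02,"yaw":0.0},{"grip":0.05,"x":0.1625,"y":-0.1181,"z":0.025,"yaw":0.0}]'
python3 -m crank '[{"grip":0.05,"x":0.0325,"y":-0.0236,"z":0.015,"yaw":0.0},{"grip":0.05,"x":0.065,"y":-0.0472,"z":0.025,"yaw":0.0},{"grip":0.05,"x":0.0975,"y":-0.0709,"z":0.035,"yaw":0.0},{"grip":0.05,"x":0.13,"y":-0.0945,"z":0.05,"yaw":0.1},{"grip":0.05,"x":0.1625,"y":-0.1181,"z":0.06,"yaw":0.174}]'
python3 -c "
from h import *
go(530,-79,18.5,5.6)"
```

```text
time_s: 0.93
ee_pos: [405.3, -236.3, 177.6]
ee_rot: [-180.0, 0.0, 15.6]
force: [0.6, -0.1, 1.0]
gripper_width: 49.8
gripper_force: 0.0
time_s: 1.35
ee_pos: [528.5, -80.0, 117.1]
ee_rot: [-180.0, 0.1, 5.4]
force: [-0.5, 0.1, 0.5]
gripper_width: 49.9
gripper_force: 0.0
now [528.5 -80.  117.1] [-1.8e+02  1.0e-01  5.4e+00] J [-10.  20. 104.  -0.  56.  75.] F [-0.5  0.1  0.5] | shift x 0.0015 y -0.0009 z 0.0986 yaw -0.003
```

```bash
python3 -m crank '[{"grip":0.05,"x":0.0005,"y":0.0,"z":0.03,"yaw":0.0},{"grip":0.05,"x":0.001,"y":0.0,"z":0.06,"yaw":0.0},{"grip":0.05,"x":0.001,"y":0.0,"z":0.085,"yaw":0.0},{"grip":0.05,"x":0.001,"y":0.0,"z":0.0975,"yaw":0.0},{"grip":0.05,"x":0.001,"y":0.0,"z":0.0975,"yaw":0.0}]'
python3 -m crank '[{"grip":0.015,"x":0.0,"y":0.0,"z":0.0,"yaw":0.0},{"grip":0.01,"x":0.0,"y":0.0,"z":0.0,"yaw":0.0},{"grip":0.01,"x":0.0,"y":0.0,"z":0.0,"yaw":0.0},{"grip":0.01,"x":0.0,"y":0.0,"z":0.0,"yaw":0.0},{"grip":0.01,"x":0.0,"y":0.0,"z":0.0,"yaw":0.0}]' 50
python3 -m crank '[{"grip":0.01,"x":0.0,"y":0.0,"z":-0.015,"yaw":0.0},{"grip":0.01,"x":0.0,"y":0.0,"z":-0.04,"yaw":0.0},{"grip":0.01,"x":0.0,"y":0.0,"z":-0.07,"yaw":0.0},{"grip":0.01,"x":0.0,"y":0.0,"z":-0.1,"yaw":0.0},{"grip":0.01,"x":0.0,"y":0.0,"z":-0.12,"yaw":0.0}]'
python3 - <<'E'
from h import *
a=shot('scene','s1.png');b=shot('top','t1.png')
cv2.imwrite('pics/c1.png',cv2.resize(np.hstack([a[100:320,220:420],b[120:340,300:500]]),None,fx=2,fy=2)[:,:,::-1])
E
```

```text
time_s: 1.77
ee_pos: [528.0, -81.4, 18.8]
ee_rot: [-179.9, 0.2, 5.7]
force: [-0.7, 0.2, 0.3]
gripper_width: 49.9
gripper_force: 0.0
time_s: 2.18
ee_pos: [529.4, -81.9, 21.1]
ee_rot: [180.0, -0.0, 5.6]
force: [0.3, 0.6, 0.5]
gripper_width: 19.6
gripper_force: 0.2
time_s: 2.6
ee_pos: [530.2, -82.0, 143.7]
ee_rot: [179.9, -0.2, 5.7]
force: [0.5, 1.1, -0.9]
gripper_width: 17.3
gripper_force: 50.0
```

View pics/c1.png

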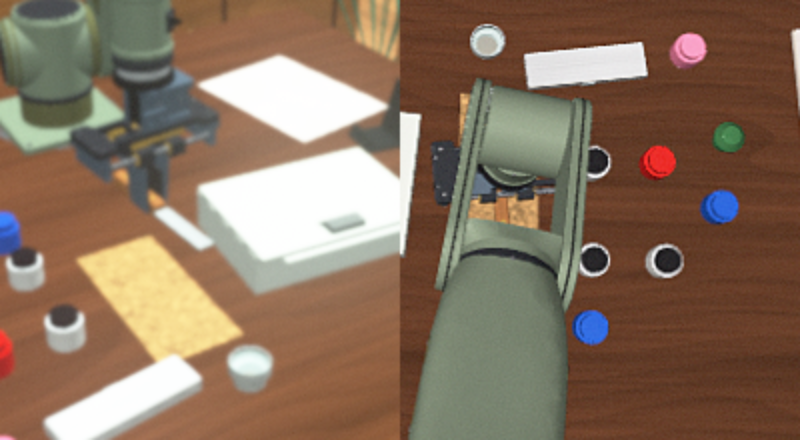

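The opener is held by its handle. I'll check the blade's height and tilt by intersecting scene rays with the opener's vertical plane.

```bash
cat >> h.py <<'E'
def blade(f,roi,save=None):
    "blade end points in the opener's vertical plane (through TCP, along tool x), from the scene camera"
    s=state();p=s['ee_pos'];w=np.radians(s['ee_rot'][2]);im=f if not isinstance(f,str) else cv2.imread(f)[:,:,::-1]
    return p,w
def inplane(uv):
    s=state();p=s['ee_pos'];w=np.radians(s['ee_rot'][2]);n=np.array([-np.sin(w),np.cos(w),0]);a=np.array([np.cos(w),np.sin(w)])
    A=ray('scene',uv,0.);B=ray('scene',uv,200.);k=((p-A)@n)/((B-A)@n);X=A+(B-A)*k[:,None]
    return np.c_[X,(X-p)[:,:2]@a]
E
python3 - <<'E'
from h import *
im=cv2.imread('pics/s1.png');hs=cv2.cvtColor(im,cv2.COLOR_BGR2HSV)
m=((hs[...,1]<45)&(hs[...,2]>165)).astype('uint8');k=np.zeros_like(m);k[195:232,290:322]=m[195:232,290:322];k[190:232,318:340]=0
k[200:232,318:330]=m[200:232,318:330]
n,l,st,ce=cv2.connectedComponentsWithStats(k);i=1+st[1:,4].argmax();print(st[i],ce[i]);c=cv2.findContours((l==i).astype('uint8'),0,1)[0][0]
print(cv2.minAreaRect(c),cv2.boxPoints(cv2.minAreaRect(c)).round(1).tolist())
print(inplane([[322.5,223.5],[298.5,206.5],ce[i]]).round(1))
E
```

```text
[297 200  33  25 439] [317.23234624 211.86104784]
((313.0, 212.0), (24.0, 32.0), 90.0) [[297.0, 200.0], [329.0, 200.0], [329.0, 224.0], [297.0, 224.0]]
[[656.7 -69.9 131.9 125.6]
 [551.8 -80.3 125.8  20.2]
 [635.3 -72.  154.3 104. ]]
```

```bash
for i in 1 2 3 4; do python3 -m crank '[{"grip":0.01,"x":0.0,"y":0.0,"z":0.0,"yaw":-0.12},{"grip":0.01,"x":0.0,"y":0.0,"z":0.0,"yaw":-0.24},{"grip":0.01,"x":0.0,"y":0.0,"z":0.0,"yaw":-0.36},{"grip":0.01,"x":0.0,"y":0.0,"z":0.0,"yaw":-0.48},{"grip":0.01,"x":0.0,"y":0.0,"z":0.0,"yaw":-0.6}]' >/dev/null; done
python3 -m crank '[{"grip":0.01,"x":0.0,"y":0.0,"z":0.0,"yaw":-0.11},{"grip":0.01,"x":0.0,"y":0.0,"z":0.0,"yaw":-0.22},{"grip":0.01,"x":0.0,"y":0.0,"z":0.0,"yaw":-0.33},{"grip":0.01,"x":0.0,"y":0.0,"z":0.0,"yaw":-0.44},{"grip":0.01,"x":0.0,"y":0.0,"z":0.0,"yaw":-0.551}]' 55
python3 -c "
from h import *
go(803,152,144,174.7)"
```

```text
time_s: 4.78
ee_pos: [528.3, -81.7, 139.4]
ee_rot: [180.0, -0.2, 175.1]
force: [0.0, -0.1, 0.5]
gripper_width: 17.8
gripper_force: 55.0
now [528.3 -81.7 139.4] [180.   -0.2 175.1] J [-10.  19. 102.  -0.  59. -95.] F [ 0.  -0.1  0.5] | shift x -0.2535 y 0.2565 z -0.0046 yaw 0.006
```

```bash
for i in 1 2; do python3 -m crank '[{"grip":0.01,"x":-0.0253,"y":0.0256,"z":0.0,"yaw":0.0},{"grip":0.01,"x":-0.0507,"y":0.0513,"z":0.0,"yaw":0.0},{"grip":0.01,"x":-0.076,"y":0.0769,"z":0.0,"yaw":0.0},{"grip":0.01,"x":-0.1014,"y":0.1026,"z":0.0,"yaw":0.0},{"grip":0.01,"x":-0.1267,"y":0.1282,"z":0.0,"yaw":0.003}]' >/dev/null; done
python3 - <<'E'
from h import *
a=shot('scene','s2.png');b=shot('top','t2.png')
go(803,152,63,174.7)
cv2.imwrite('pics/c2.png',cv2.resize(np.hstack([a[100:260,300:500],b[100:260,180:380]]),None,fx=2,fy=2,interpolation=cv2.INTER_CUBIC)[:,:,::-1])
E
```

```text
now [807.6 154.1 135.8] [ 1.799e+02 -1.000e-01  1.746e+02] J [ 10.  45.  56.   0.  79. -75.] F [ 0.2  0.9 -1. ] | shift x 0.0044 y -0.0025 z 0.0728 yaw -0.002
```

View pics/c2.png

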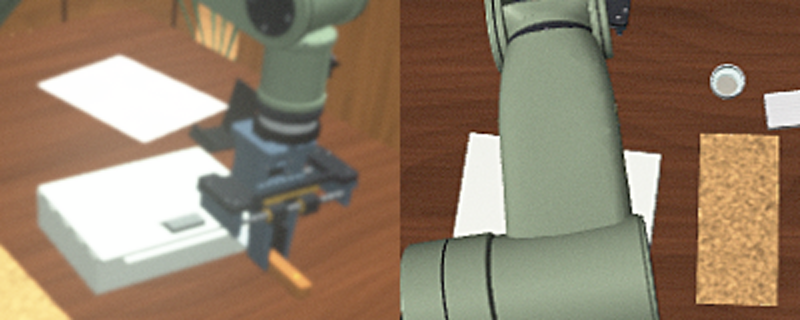

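```bash
python3 - <<'E'
from h import *
im=cv2.imread('pics/s2.png');hs=cv2.cvtColor(im,cv2.COLOR_BGR2HSV)
roi=im[215:255,425:465]
m=((hs[...,0]>8)&(hs[...,0]<20)&(hs[...,1]>110)&(hs[...,2]>130)).astype('uint8');k=np.zeros_like(m);k[215:255,428:465]=m[215:255,428:465]
n,l,st,ce=cv2.connectedComponentsWithStats(k);i=1+st[1:,4].argmax();print(st[i],ce[i]);c=cv2.findContours((l==i).astype('uint8'),0,1)[0][0]
a=cv2.approxPolyDP(c,2,True).reshape(-1,2);print(a.tolist());print(inplane(a).round(1))
p=state()['ee_pos'];w=np.radians(174.6);u=-np.array([np.cos(w),np.sin(w),0]);v=np.array([-u[1],u[0],0])
for dz in(-8,-14):print(dz,proj('scene',[p+u*80+[0,0,dz+10]+s*9*v for s in(-1,1)]+[p+u*80+[0,0,dz-10]+s*9*v for s in(-1,1)]).round(1).tolist())
cv2.imwrite('pics/c3.png',cv2.resize(im[200:260,400:480],None,fx=8,fy=8,interpolation=cv2.INTER_CUBIC))
E
```

```text
[ 428  215   37   40 1185] [448.46413502 237.33755274]
[[464, 215], [448, 215], [443, 230], [436, 225], [436, 236], [431, 237], [428, 233], [428, 254], [464, 254]]
[[ 896.8  145.6  221.4  -89.5]
 [ 847.3  150.3  191.1  -39.9]
 [ 839.1  151.1  143.5  -31.6]
 [ 812.2  153.6  140.6   -4.6]
 [ 818.3  153.1  111.9  -10.7]
 [ 800.9  154.7   97.2    6.7]
 [ 787.6  156.   100.5   20.1]
 [ 799.4  154.9   42.6    8.3]
 [ 919.6  143.5  129.9 -112.5]]
-8 [[452.4, 244.3], [458.6, 242.2], [451.1, 251.2], [457.3, 249.1]]
-14 [[452.0, 246.4], [458.2, 244.3], [450.7, 253.2], [456.9, 251.1]]
```

View pics/c3.png

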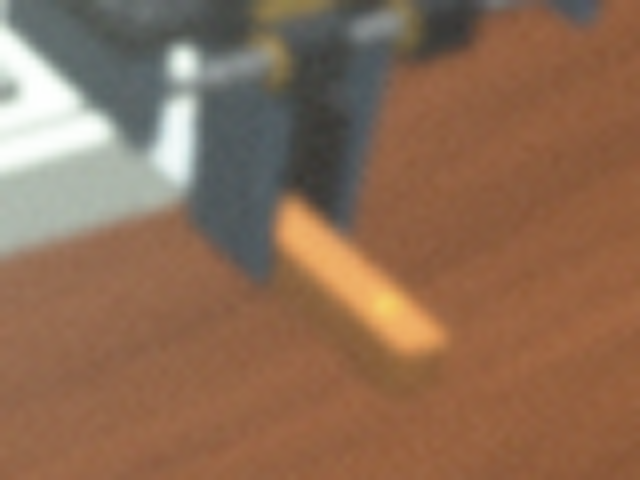

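```bash
python3 - <<'E'
from h import *
s0=cv2.imread('pics/s0.png').astype(int);s1=cv2.imread('pics/s1.png').astype(int)
hs=cv2.cvtColor(s1.astype('uint8'),cv2.COLOR_BGR2HSV)
d=(hs[...,1]<90)&(hs[...,2]>120)
p=np.array([530.2,-82,143.7]);w=np.radians(5.7);a=np.array([np.cos(w),np.sin(w),0]);v=np.array([-a[1],a[0],0])
for c in range(303,319,3):
    r=np.nonzero(d[195:235,c])[0]+195;print(c,r.min() if len(r) else None,r.max() if len(r) else None,len(r))
for dz in(-8,-14):
    for sgn in(-1,1):
        q=proj('scene',[p+a*t+[0,0,dz]+sgn*11*v for t in range(25,126,10)])
        print(dz,sgn,np.interp(range(303,319,3),q[:,0],q[:,1]).round(1))
p2=state()['ee_pos'];u=-np.array([np.cos(np.radians(174.6)),np.sin(np.radians(174.6)),0]);print(p2,proj('scene',[p2-u*125-[0,0,9],p2-u*60-[0,0,9],p2]))
E
```

```text
303 199 213 14
306 204 215 12
309 206 218 13
312 208 220 13
315 210 223 14
318 195 225 31
-8 -1 [211.  213.4 215.8 218.2 220.6 222.9]
-8 1 [202.6 204.9 207.2 209.5 211.9 214.2]
-14 -1 [213.  215.4 217.8 220.2 222.6 225. ]
-14 1 [204.5 206.8 209.2 211.5 213.8 216.2]
[807.62638217 154.07386457 135.81465008] [[405.61251435 203.39325424]
 [419.90912212 216.0466037 ]
 [434.59642653 225.62243907]]
```

```bash
python3 -m crank '[{"grip":0.01,"x":0.0,"y":-0.0025,"z":0.02,"yaw":0.0},{"grip":0.01,"x":0.0,"y":-0.0025,"z":0.045,"yaw":0.0},{"grip":0.01,"x":0.0,"y":-0.0025,"z":0.065,"yaw":0.0},{"grip":0.01,"x":0.0,"y":-0.0025,"z":0.0725,"yaw":0.0},{"grip":0.01,"x":0.0,"y":-0.0025,"z":0.0725,"yaw":0.0}]'
python3 - <<'E'
from h import *
go(764,155.7,63.5,174.7)
a=shot('scene','s3.png')
cv2.imwrite('pics/c4.png',cv2.resize(a[170:290,340:480],None,fx=5,fy=5,interpolation=cv2.INTER_CUBIC)[:,:,::-1])
E
```

```text
time_s: 6.13
ee_pos: [802.8, 146.5, 64.0]
ee_rot: [-179.9, -0.4, 174.4]
force: [-0.5, 0.4, -1.1]
gripper_width: 17.3
gripper_force: 55.0
now [802.8 146.5  64. ] [-179.9   -0.4  174.4] J [ 10.  47.  62.  -0.  72. -75.] F [-0.5  0.4 -1.1] | shift x 0.0395 y 0.0054 z 0.0005 yaw -0.006
```

View pics/c4.png

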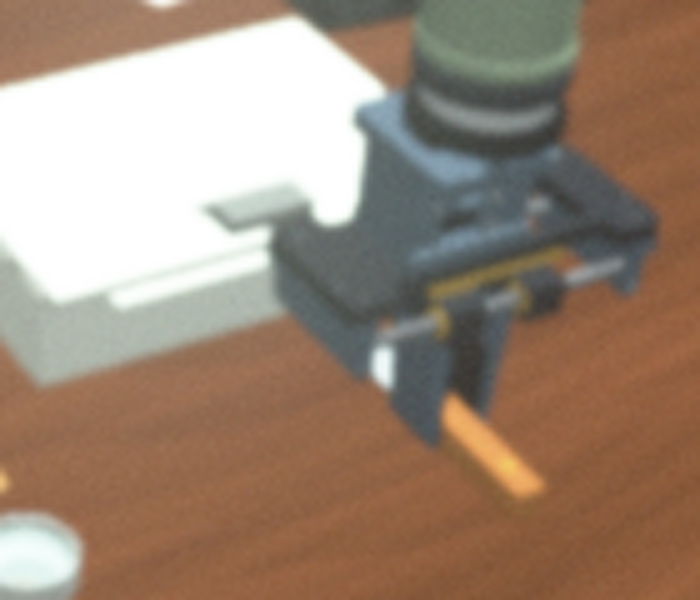

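The view shows the opener level at standoff in front of the slot, with the blade beside the finger at about (416,243). I'll insert it slowly while watching the force.

```bash
python3 -m crank '[{"grip":0.01,"x":0.006,"y":0.0,"z":0.0,"yaw":0.0},{"grip":0.01,"x":0.012,"y":0.0,"z":0.0005,"yaw":0.0},{"grip":0.01,"x":0.018,"y":0.0,"z":0.0005,"yaw":0.0},{"grip":0.01,"x":0.022,"y":0.0,"z":0.0005,"yaw":-0.003},{"grip":0.01,"x":0.026,"y":0.0,"z":0.0005,"yaw":-0.006}]'
python3 -m crank '[{"grip":0.01,"x":0.002,"y":0.0,"z":0.0,"yaw":0.0},{"grip":0.01,"x":0.004,"y":0.0,"z":0.0,"yaw":0.0},{"grip":0.01,"x":0.006,"y":0.0,"z":0.0,"yaw":0.0},{"grip":0.01,"x":0.006,"y":0.0,"z":0.0,"yaw":0.0},{"grip":0.01,"x":0.006,"y":0.0,"z":0.0,"yaw":0.0}]'
python3 -m crank '[{"grip":0.01,"x":0.001,"y":0.0,"z":0.0,"yaw":0.0},{"grip":0.01,"x":0.002,"y":0.0,"z":0.0,"yaw":0.0},{"grip":0.01,"x":0.003,"y":0.0,"z":0.0,"yaw":0.0},{"grip":0.01,"x":0.003,"y":0.0,"z":0.0,"yaw":0.0},{"grip":0.01,"x":0.003,"y":0.0,"z":0.0,"yaw":0.0}]'
```

```text
time_s: 6.6
ee_pos: [779.0, 150.1, 69.0]
ee_rot: [180.0, 0.1, 174.8]
force: [-0.4, 0.5, -0.5]
gripper_width: 17.8
gripper_force: 55.0
time_s: 7.02
ee_pos: [777.5, 150.1, 69.9]
ee_rot: [179.9, 0.6, 174.7]
force: [8.0, -0.4, 1.5]
gripper_width: 17.7
gripper_force: 55.0
time_s: 7.43
ee_pos: [777.3, 150.2, 71.0]
ee_rot: [179.9, 1.0, 174.7]
force: [13.3, -1.0, 0.1]
gripper_width: 17.9
gripper_force: 55.0
```

```bash
python3 -m crank '[{"grip":0.01,"x":-0.01,"y":0.0,"z":0.0,"yaw":0.0},{"grip":0.01,"x":-0.016,"y":0.0,"z":0.003,"yaw":0.0},{"grip":0.01,"x":-0.016,"y":0.0,"z":0.006,"yaw":0.0},{"grip":0.01,"x":-0.016,"y":0.0,"z":0.008,"yaw":0.0},{"grip":0.01,"x":-0.016,"y":0.0,"z":0.008,"yaw":0.0}]'
for i in 1 2; do python3 -m crank '[{"grip":0.01,"x":0.0,"y":0.0,"z":0.0,"yaw":0.0},{"grip":0.01,"x":0.0,"y":0.0,"z":0.0,"yaw":0.0},{"grip":0.01,"x":0.0,"y":0.0,"z":0.0,"yaw":0.0},{"grip":0.01,"x":0.0,"y":0.0,"z":0.0,"yaw":0.0},{"grip":0.01,"x":0.0,"y":0.0,"z":0.0,"yaw":0.0}]'; done
```

```text
time_s: 7.85
ee_pos: [785.1, 149.2, 58.1]
ee_rot: [-180.0, -0.2, 174.7]
force: [-1.5, -0.4, -0.6]
gripper_width: 17.6
gripper_force: 55.0
time_s: 8.27
ee_pos: [786.3, 149.3, 60.1]
ee_rot: [-180.0, 0.0, 174.7]
force: [0.6, 0.4, -0.3]
gripper_width: 17.4
gripper_force: 55.0
time_s: 8.68
ee_pos: [786.4, 149.2, 59.8]
ee_rot: [-180.0, 0.0, 174.7]
force: [0.8, 0.5, -0.6]
gripper_width: 17.3
gripper_force: 55.0
```

```bash
python3 -m crank '[{"grip":0.01,"x":0.0,"y":0.0,"z":-0.0027,"yaw":0.0},{"grip":0.01,"x":0.002,"y":0.0,"z":-0.0027,"yaw":0.0},{"grip":0.01,"x":0.005,"y":0.0,"z":-0.0027,"yaw":0.0},{"grip":0.01,"x":0.008,"y":0.0,"z":-0.0027,"yaw":0.0},{"grip":0.01,"x":0.01,"y":0.0,"z":-0.0027,"yaw":0.0}]'
python3 -m crank '[{"grip":0.01,"x":0.002,"y":0.0,"z":0.0,"yaw":0.0},{"grip":0.01,"x":0.004,"y":0.0,"z":0.0,"yaw":0.0},{"grip":0.01,"x":0.005,"y":0.0,"z":0.0,"yaw":0.0},{"grip":0.01,"x":0.006,"y":0.0,"z":0.0,"yaw":0.0},{"grip":0.01,"x":0.006,"y":0.0,"z":0.0,"yaw":0.0}]'
python3 -m crank '[{"grip":0.01,"x":0.001,"y":0.0,"z":0.0,"yaw":0.0},{"grip":0.01,"x":0.002,"y":0.0,"z":0.0,"yaw":0.0},{"grip":0.01,"x":0.003,"y":0.0,"z":0.0,"yaw":0.0},{"grip":0.01,"x":0.003,"y":0.0,"z":0.0,"yaw":0.0},{"grip":0.01,"x":0.003,"y":0.0,"z":0.0,"yaw":0.0}]'
```

```text
time_s: 9.1
ee_pos: [775.8, 150.2, 62.6]
ee_rot: [-180.0, -0.0, 174.7]
force: [-0.4, -0.5, -0.4]
gripper_width: 17.8
gripper_force: 55.0
time_s: 9.52
ee_pos: [770.3, 150.8, 62.6]
ee_rot: [-180.0, -0.0, 174.7]
force: [-0.1, -0.5, -1.4]
gripper_width: 17.7
gripper_force: 55.0
time_s: 9.93
ee_pos: [767.4, 151.0, 62.5]
ee_rot: [-180.0, 0.0, 174.7]
force: [0.2, -0.8, -0.1]
gripper_width: 17.7
gripper_force: 55.0
```

```bash
python3 -m crank '[{"grip":0.01,"x":0.0,"y":0.0,"z":-0.003,"yaw":0.0},{"grip":0.01,"x":0.0,"y":0.0,"z":-0.006,"yaw":0.0},{"grip":0.01,"x":0.0,"y":0.0,"z":-0.01,"yaw":0.0},{"grip":0.01,"x":0.0,"y":0.0,"z":-0.014,"yaw":0.0},{"grip":0.01,"x":0.0,"y":0.0,"z":-0.018,"yaw":0.0}]'
python3 -m crank '[{"grip":0.01,"x":0.003,"y":0.0,"z":-0.006,"yaw":0.0},{"grip":0.01,"x":0.006,"y":0.0,"z":-0.012,"yaw":0.0},{"grip":0.01,"x":0.01,"y":0.0,"z":-0.018,"yaw":0.0},{"grip":0.01,"x":0.014,"y":0.0,"z":-0.024,"yaw":0.0},{"grip":0.01,"x":0.018,"y":0.0,"z":-0.03,"yaw":0.0}]'
python3 - <<'E'
from h import *
a=shot('scene','s4.png')
cv2.imwrite('pics/c5.png',cv2.resize(a[140:290,300:480],None,fx=3,fy=3,interpolation=cv2.INTER_CUBIC)[:,:,::-1])
E
```

```text
time_s: 10.35
ee_pos: [766.9, 151.0, 80.4]
ee_rot: [-180.0, -0.1, 174.7]
force: [-1.2, 0.3, -3.8]
gripper_width: 17.5
gripper_force: 55.0
time_s: 10.77
ee_pos: [749.7, 152.6, 111.8]
ee_rot: [180.0, 0.1, 174.7]
force: [2.4, 0.1, -3.5]
gripper_width: 17.5
gripper_force: 55.0
```

View pics/c5.png

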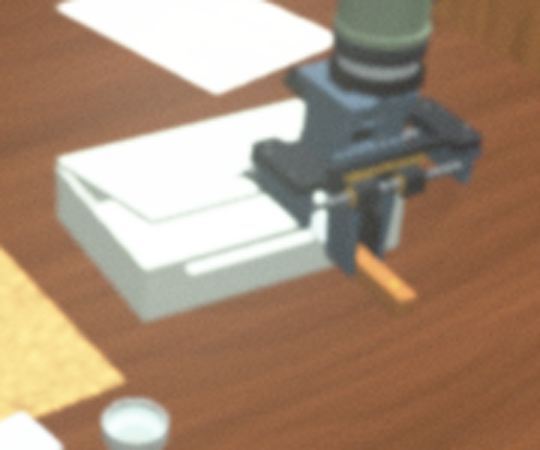

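```bash
python3 -m crank '[{"grip":0.01,"x":0.006,"y":0.0,"z":-0.008,"yaw":0.0},{"grip":0.01,"x":0.012,"y":0.0,"z":-0.016,"yaw":0.0},{"grip":0.01,"x":0.018,"y":0.0,"z":-0.024,"yaw":0.0},{"grip":0.01,"x":0.024,"y":0.0,"z":-0.032,"yaw":0.0},{"grip":0.01,"x":0.03,"y":0.0,"z":-0.04,"yaw":0.0}]'
python3 -m crank '[{"grip":0.01,"x":0.003,"y":0.0,"z":-0.009,"yaw":0.0},{"grip":0.01,"x":0.006,"y":0.0,"z":-0.018,"yaw":0.0},{"grip":0.01,"x":0.009,"y":0.0,"z":-0.027,"yaw":0.0},{"grip":0.01,"x":0.012,"y":0.0,"z":-0.036,"yaw":0.0},{"grip":0.01,"x":0.015,"y":0.0,"z":-0.045,"yaw":0.0}]'
python3 -m crank '[{"grip":0.01,"x":0.0,"y":0.0,"z":0.0,"yaw":0.0},{"grip":0.01,"x":0.0,"y":0.0,"z":0.003,"yaw":0.0},{"grip":0.01,"x":-0.005,"y":0.0,"z":0.01,"yaw":0.0},{"grip":0.01,"x":-0.02,"y":0.0,"z":0.015,"yaw":0.0},{"grip":0.01,"x":-0.05,"y":0.0,"z":0.015,"yaw":0.0}]'
python3 -m crank '[{"grip":0.01,"x":-0.02,"y":0.0,"z":0.0,"yaw":0.0},{"grip":0.01,"x":-0.03,"y":0.0,"z":0.0,"yaw":0.0},{"grip":0.01,"x":-0.04,"y":0.0,"z":0.0,"yaw":0.0},{"grip":0.01,"x":-0.04,"y":0.0,"z":0.0,"yaw":0.0},{"grip":0.01,"x":-0.04,"y":0.0,"z":0.0,"yaw":0.0}]'
python3 - <<'E'
from h import *
go(803,152,160,174.7)
a=shot('scene','s5.png')
cv2.imwrite('pics/c6.png',cv2.resize(a[100:290,280:480],None,fx=3,fy=3,interpolation=cv2.INTER_CUBIC)[:,:,::-1])
E
```

```text
time_s: 11.23
ee_pos: [719.4, 155.5, 151.9]
ee_rot: [180.0, 0.1, 174.7]
force: [4.2, -0.1, -2.6]
gripper_width: 17.6
gripper_force: 55.0
time_s: 11.65
ee_pos: [704.3, 156.8, 196.2]
ee_rot: [-180.0, -0.0, 174.7]
force: [0.5, -0.3, -3.8]
gripper_width: 17.7
gripper_force: 55.0
time_s: 12.07
ee_pos: [751.9, 152.6, 178.8]
ee_rot: [-179.9, -0.4, 174.8]
force: [0.8, -1.3, -0.7]
gripper_width: 17.5
gripper_force: 55.0
time_s: 12.48
ee_pos: [794.1, 148.3, 178.6]
ee_rot: [-180.0, -0.2, 174.7]
force: [-0.2, 0.0, -0.6]
gripper_width: 18.0
gripper_force: 55.0
now [794.1 148.3 178.6] [-180.    -0.2  174.7] J [ 10.  42.  55.   0.  83. -75.] F [-0.2  0.  -0.6] | shift x -0.0085 y 0.0045 z 0.0186 yaw 0.000
```

View pics/c6.png

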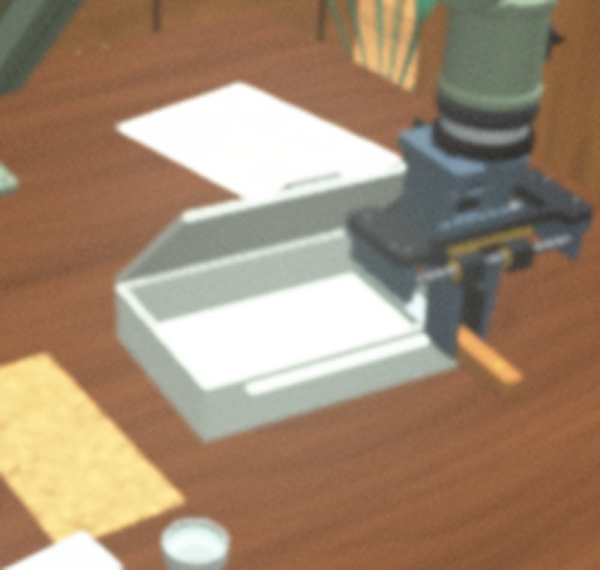

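```bash
python3 - <<'E'
from h import *
b=cv2.imread('pics/t2.png');hs=cv2.cvtColor(b,cv2.COLOR_BGR2HSV)
m=((hs[...,0]>10)&(hs[...,0]<25)&(hs[...,1]>70)&(hs[...,2]>130)).astype('uint8');m=cv2.morphologyEx(m,cv2.MORPH_CLOSE,np.ones((7,7)))
k=np.zeros_like(m);k[155:265,322:380]=m[155:265,322:380];c=max(cv2.findContours(k,0,1)[0],key=cv2.contourArea);r=cv2.minAreaRect(c);q=ray('top',cv2.boxPoints(r),3).round(1);print(r,q[:,:2].tolist(),q.mean(0))
go(568,-78,120,178)
E
python3 -m crank '[{"grip":0.01,"x":-0.003,"y":-0.04,"z":-0.0,"yaw":0.0},{"grip":0.01,"x":-0.006,"y":-0.08,"z":0.0,"yaw":0.0},{"grip":0.01,"x":-0.009,"y":-0.12,"z":0.0,"yaw":0.0},{"grip":0.01,"x":-0.012,"y":-0.16,"z":0.0,"yaw":0.0},{"grip":0.01,"x":-0.015,"y":-0.2,"z":0.0,"yaw":0.0}]'
python3 -c "
from h import *
go(568,-78,120,178)"
```

```text
((348.90380859375, 209.34759521484375), (40.712276458740234, 85.3733139038086), 1.432096242904663) [[426.7, -29.2], [686.7, -30.9], [686.7, -155.9], [426.2, -149.9]] [556.575 -91.475   3.   ]
now [793.8 148.5 179.2] [-1.800e+02 -1.000e-01  1.747e+02] J [ 10.  42.  55.   0.  83. -75.] F [-0.   0.4 -0.2] | shift x 0.2040 y -0.2462 z 0.0592 yaw -0.057
time_s: 12.95
ee_pos: [789.8, -53.2, 180.9]
ee_rot: [180.0, -0.0, 174.8]
force: [0.1, 0.5, -0.6]
gripper_width: 17.9
gripper_force: 55.0
now [789.8 -53.2 180.9] [180.   -0.  174.8] J [ -5.  40.  58.   0.  81. -89.] F [ 0.1  0.5 -0.6] | shift x 0.2186 y -0.0449 z 0.0609 yaw -0.056
```

```bash
python3 -m crank '[{"grip":0.01,"x":0.034,"y":-0.01,"z":0.0,"yaw":0.0},{"grip":0.01,"x":0.068,"y":-0.02,"z":0.01,"yaw":0.0},{"grip":0.01,"x":0.102,"y":-0.03,"z":0.02,"yaw":0.0},{"grip":0.01,"x":0.136,"y":-0.038,"z":0.035,"yaw":0.0},{"grip":0.01,"x":0.17,"y":-0.047,"z":0.05,"yaw":0.0}]'
python3 -m crank '[{"grip":0.01,"x":0.02,"y":-0.005,"z":0.02,"yaw":0.0},{"grip":0.01,"x":0.034,"y":-0.01,"z":0.04,"yaw":0.0},{"grip":0.01,"x":0.034,"y":-0.01,"z":0.06,"yaw":0.0},{"grip":0.01,"x":0.034,"y":-0.01,"z":0.07,"yaw":0.0},{"grip":0.01,"x":0.034,"y":-0.01,"z":0.07,"yaw":0.0}]'
python3 -m crank '[{"grip":0.01,"x":0.0,"y":0.0,"z":0.0,"yaw":0.0},{"grip":0.01,"x":0.0,"y":0.0,"z":0.0,"yaw":0.0},{"grip":0.01,"x":0.0,"y":0.0,"z":0.0,"yaw":0.0},{"grip":0.01,"x":0.0,"y":0.0,"z":0.0,"yaw":0.0},{"grip":0.01,"x":0.0,"y":0.0,"z":0.0,"yaw":0.0}]'
python3 -c "
from h import *
go(581,-91.5,22.5,174.7)"
```

```text
time_s: 13.37
ee_pos: [614.7, -83.1, 130.7]
ee_rot: [180.0, 0.1, 174.7]
force: [0.7, -1.0, -1.2]
gripper_width: 17.5
gripper_force: 55.0
time_s: 13.78
ee_pos: [580.7, -89.5, 58.8]
ee_rot: [180.0, -0.2, 174.7]
force: [-1.2, 0.0, -0.7]
gripper_width: 17.9
gripper_force: 55.0
time_s: 14.2
ee_pos: [583.2, -90.1, 61.2]
ee_rot: [-180.0, 0.1, 174.8]
force: [0.5, 0.2, -0.4]
gripper_width: 17.6
gripper_force: 55.0
now [583.2 -90.1  61.2] [-1.800e+02  1.000e-01  1.748e+02] J [-10.  28. 100.  -0.  51. -95.] F [ 0.5  0.2 -0.4] | shift x 0.0020 y -0.0016 z 0.0387 yaw 0.001
```

```bash
python3 -m crank '[{"grip":0.01,"x":0.002,"y":0.0,"z":0.015,"yaw":0.0},{"grip":0.01,"x":0.002,"y":0.0,"z":0.028,"yaw":0.0},{"grip":0.01,"x":0.002,"y":0.0,"z":0.034,"yaw":0.0},{"grip":0.01,"x":0.002,"y":0.0,"z":0.037,"yaw":0.0},{"grip":0.01,"x":0.002,"y":0.0,"z":0.039,"yaw":0.0}]'
python3 -m crank '[{"grip":0.01,"x":0.0,"y":0.0,"z":0.0005,"yaw":0.0},{"grip":0.01,"x":0.0,"y":0.0,"z":0.0005,"yaw":0.0},{"grip":0.02,"x":0.0,"y":0.0,"z":0.0005,"yaw":0.0},{"grip":0.04,"x":0.0,"y":0.0,"z":0.0005,"yaw":0.0},{"grip":0.05,"x":0.0,"y":0.0,"z":0.0005,"yaw":0.0}]'
python3 -m crank '[{"grip":0.05,"x":0.0,"y":0.0,"z":0.0,"yaw":0.0},{"grip":0.05,"x":0.0,"y":0.0,"z":-0.02,"yaw":0.0},{"grip":0.05,"x":0.0,"y":0.0,"z":-0.06,"yaw":0.0},{"grip":0.05,"x":0.0,"y":0.0,"z":-0.1,"yaw":0.0},{"grip":0.05,"x":0.0,"y":0.0,"z":-0.14,"yaw":0.0}]'
python3 -c "
from h import *
go(720,-60,190,174.7)"
```

```text
time_s: 14.62
ee_pos: [580.5, -89.8, 22.0]
ee_rot: [180.0, -0.0, 174.7]
force: [-5.7, 1.1, 14.6]
gripper_width: 17.7
gripper_force: 55.0
time_s: 15.03
ee_pos: [581.0, -90.0, 21.3]
ee_rot: [-180.0, 0.1, 174.7]
force: [-0.1, 0.3, -0.7]
gripper_width: 30.5
gripper_force: 0.0
time_s: 15.45
ee_pos: [580.2, -89.8, 162.3]
ee_rot: [180.0, -0.1, 174.7]
force: [1.0, 0.9, 0.5]
gripper_width: 50.1
gripper_force: 0.0
now [580.2 -89.8 162.3] [ 1.800e+02 -1.000e-01  1.747e+02] J [-10.  22.  94.  -0.  64. -95.] F [1.  0.9 0.5] | shift x -0.1365 y 0.0425 z -0.0277 yaw 0.001
```

```bash
python3 -m crank '[{"grip":0.0,"x":-0.03,"y":0.003,"z":0.0,"yaw":0.0},{"grip":0.0,"x":-0.06,"y":0.006,"z":0.0,"yaw":0.0},{"grip":0.0,"x":-0.09,"y":0.008,"z":0.0,"yaw":0.0},{"grip":0.0,"x":-0.12,"y":0.011,"z":0.0,"yaw":0.0},{"grip":0.0,"x":-0.1245,"y":0.0115,"z":0.0,"yaw":0.0}]' 30 >/dev/null
for i in 1 2; do python3 -m crank '[{"grip":0.0,"x":0.005,"y":0.025,"z":0.0,"yaw":0.0},{"grip":0.0,"x":0.01,"y":0.05,"z":0.0,"yaw":0.0},{"grip":0.0,"x":0.016,"y":0.075,"z":0.0,"yaw":0.0},{"grip":0.0,"x":0.021,"y":0.1,"z":0.0,"yaw":0.0},{"grip":0.0,"x":0.0268,"y":0.1265,"z":0.0,"yaw":0.0}]'; done
python3 - <<'E'
from h import *
go(640,167,170,174.7)
p=state()['ee_pos'];print('u',(p[:2]-[447.7,185.1])@[.9957,-.0926])
E
```

```text
time_s: 16.28
ee_pos: [689.8, 39.3, 160.7]
ee_rot: [-180.0, -0.0, 174.7]
force: [0.6, -0.2, -0.3]
gripper_width: -0.1
gripper_force: 0.0
time_s: 16.7
ee_pos: [674.6, 167.8, 160.9]
ee_rot: [-180.0, -0.0, 174.7]
force: [-0.1, -0.7, -0.7]
gripper_width: 0.5
gripper_force: 0.0
now [674.6 167.8 160.9] [-180.    -0.   174.7] J [ 13.  32.  78.  -0.  71. -72.] F [-0.1 -0.7 -0.7] | shift x 0.0344 y -0.0040 z -0.0091 yaw 0.000
u 227.54988262517847
```

```bash
python3 -m crank '[{"grip":0.0,"x":0.02,"y":0.0,"z":-0.003,"yaw":0.0},{"grip":0.0,"x":0.04,"y":0.0,"z":-0.006,"yaw":0.0},{"grip":0.0,"x":0.06,"y":0.0,"z":-0.01,"yaw":0.0},{"grip":0.0,"x":0.08,"y":0.0,"z":-0.015,"yaw":0.0},{"grip":0.0,"x":0.095,"y":0.0,"z":-0.02,"yaw":0.0}]'
python3 -m crank '[{"grip":0.0,"x":0.013,"y":0.0,"z":-0.006,"yaw":0.0},{"grip":0.0,"x":0.026,"y":0.0,"z":-0.012,"yaw":0.0},{"grip":0.0,"x":0.039,"y":0.0,"z":-0.018,"yaw":0.0},{"grip":0.0,"x":0.052,"y":0.0,"z":-0.024,"yaw":0.0},{"grip":0.0,"x":0.065,"y":0.0,"z":-0.03,"yaw":0.0}]'
python3 - <<'E'
from h import *
go(640,167,170,174.7)
p=state()['ee_pos'];print('u',(p[:2]-[447.7,185.1])@[.9957,-.0926])
shot('top','t6.png');a=shot('scene','s6.png')
cv2.imwrite('pics/c7.png',cv2.resize(a[60:290,280:480],None,fx=2.5,fy=2.5,interpolation=cv2.INTER_CUBIC)[:,:,::-1])
E
```

```text
time_s: 17.12
ee_pos: [583.6, 176.0, 183.9]
ee_rot: [179.9, 0.7, 174.8]
force: [7.6, -0.9, 6.4]
gripper_width: 0.1
gripper_force: 3.7
time_s: 17.53
ee_pos: [514.6, 181.6, 211.1]
ee_rot: [-180.0, -0.1, 174.7]
force: [1.4, 0.7, -1.0]
gripper_width: 0.7
gripper_force: 1.0
now [514.6 181.6 211.1] [-1.800e+02 -1.000e-01  1.747e+02] J [ 18.  16.  95.   0.  69. -67.] F [ 1.4  0.7 -1. ] | shift x -0.1262 y -0.0030 z 0.0411 yaw 0.000
u 66.97898312206225
```

View pics/c7.png

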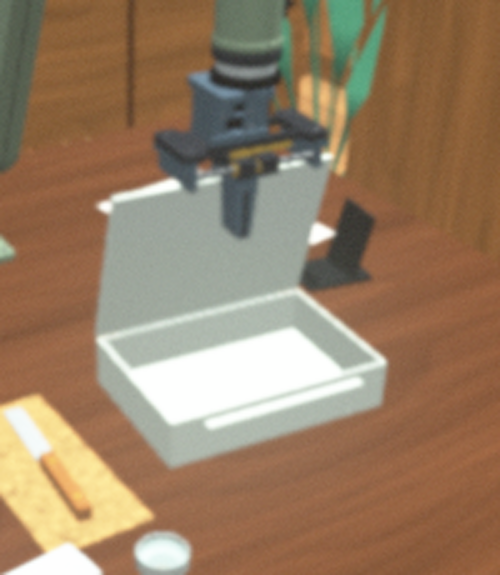

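The lid is now nearly upright and the opener lies on the mat. I'll push the lid on to its stop.

```bash
python3 -m crank '[{"grip":0.0,"x":0.012,"y":0.0,"z":-0.003,"yaw":0.0},{"grip":0.0,"x":0.024,"y":0.0,"z":-0.005,"yaw":0.0},{"grip":0.0,"x":0.034,"y":0.0,"z":-0.006,"yaw":0.0},{"grip":0.0,"x":0.042,"y":0.0,"z":-0.006,"yaw":0.0},{"grip":0.0,"x":0.048,"y":0.0,"z":-0.006,"yaw":0.0}]'
python3 -m crank '[{"grip":0.0,"x":0.002,"y":0.0,"z":0.0,"yaw":0.0},{"grip":0.0,"x":0.004,"y":0.0,"z":0.0,"yaw":0.0},{"grip":0.0,"x":0.004,"y":0.0,"z":0.0,"yaw":0.0},{"grip":0.0,"x":0.004,"y":0.0,"z":0.0,"yaw":0.0},{"grip":0.0,"x":0.004,"y":0.0,"z":0.0,"yaw":0.0}]'
```

```text
time_s: 18.05
ee_pos: [469.3, 185.9, 217.3]
ee_rot: [-180.0, 0.3, 174.8]
force: [18.8, -3.9, -9.5]
gripper_width: 0.5
gripper_force: 10.0
time_s: 18.47
ee_pos: [469.6, 185.9, 217.4]
ee_rot: [180.0, 0.7, 174.8]
force: [16.4, -3.9, -6.2]
gripper_width: 0.3
gripper_force: 8.3
```

```bash
python3 -m crank '[{"grip":0.0,"x":-0.02,"y":0.0,"z":0.0,"yaw":0.0},{"grip":0.0,"x":-0.045,"y":0.0,"z":0.0,"yaw":0.0},{"grip":0.0,"x":-0.07,"y":0.0,"z":0.0,"yaw":0.0},{"grip":0.0,"x":-0.095,"y":0.0,"z":0.0,"yaw":0.0},{"grip":0.0,"x":-0.115,"y":0.0,"z":0.0,"yaw":0.0}]' >/dev/null
for i in 1 2; do python3 -m crank '[{"grip":0.0,"x":-0.004,"y":-0.04,"z":0.0,"yaw":0.0},{"grip":0.0,"x":-0.008,"y":-0.08,"z":0.0,"yaw":0.0},{"grip":0.0,"x":-0.012,"y":-0.12,"z":0.0,"yaw":0.0},{"grip":0.0,"x":-0.015,"y":-0.16,"z":0.0,"yaw":0.0},{"grip":0.0,"x":-0.018,"y":-0.2,"z":0.0,"yaw":0.0}]' >/dev/null; done
python3 -m crank '[{"grip":0.0,"x":0.0,"y":0.0,"z":0.02,"yaw":0.0},{"grip":0.0,"x":0.0,"y":0.0,"z":0.04,"yaw":0.0},{"grip":0.0,"x":0.0,"y":0.0,"z":0.06,"yaw":0.0},{"grip":0.0,"x":0.0,"y":0.0,"z":0.08,"yaw":0.0},{"grip":0.0,"x":0.0,"y":0.0,"z":0.08,"yaw":0.0}]'
cat >> h.py <<'E'
def caps(n,f):
    b=shot(n,f);hs=cv2.cvtColor(b,cv2.COLOR_RGB2HSV);m=(hs[...,2]<60).astype('uint8')
    c0=proj(n,[[500,-230,46]])[0]
    for c in cv2.findContours(m,cv2.RETR_EXTERNAL,cv2.CHAIN_APPROX_NONE)[0]:
        (x,y),r=cv2.minEnclosingCircle(c)
        if 4<r<9 and cv2.contourArea(c)>.5*np.pi*r*r and np.hypot(x-c0[0],y-c0[1])<150: print(n,round(x,1),round(y,1),round(r,1),[ray(n,[[x,y]],z)[0,:2].round(1).tolist() for z in(38,46,43)])
E
python3 - <<'E'
from h import *
caps('top','t7.png');caps('scene','s7.png');go(578,-230,75,174.7)
E
```

```text
time_s: 20.13
ee_pos: [574.7, -224.2, 132.5]
ee_rot: [179.8, -0.6, 174.7]
force: [-0.4, 0.3, -0.4]
gripper_width: 0.5
gripper_force: 0.0
now [ 577.4 -225.2  136.6] [ 1.800e+02 -1.000e-01  1.747e+02] J [ -22.   26.   91.    0.   63. -107.] F [ 0.5 -0.   0.7] | shift x -0.0010 y -0.0047 z 0.0616 yaw 0.001
```

```bash
python3 - <<'E'
from h import *
a=cv2.imread('pics/s7.png');b=cv2.imread('pics/t7.png')
cv2.imwrite('pics/c8.png',cv2.resize(np.hstack([a[140:340,140:340],b[140:340,340:520]]),None,fx=2,fy=2))
for n,z in(('scene',46),('top',46)):print(n,proj(n,[[435,-333,z],[435,-227.3,z],[578,-230.4,z]]).round(0).tolist())
E
```

```text
scene [[195.0, 238.0], [232.0, 226.0], [252.0, 255.0]]
top [[433.0, 250.0], [397.0, 249.0], [397.0, 200.0]]
```

View pics/c8.png

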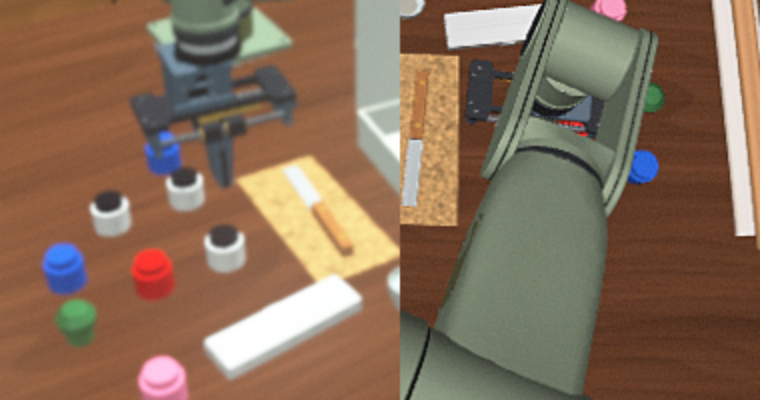

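The view shows the three tins unmoved, with caps standing proud at scene (252,258), (232,228) and (194,240). Now pressing the first cap.

```bash
python3 -m crank '[{"grip":0.0,"x":0.0,"y":-0.003,"z":0.02,"yaw":0.0},{"grip":0.0,"x":0.0,"y":-0.0055,"z":0.04,"yaw":0.0},{"grip":0.0,"x":0.0,"y":-0.0055,"z":0.06,"yaw":0.0},{"grip":0.0,"x":0.0,"y":-0.0055,"z":0.07,"yaw":0.0},{"grip":0.0,"x":0.0,"y":-0.0055,"z":0.072,"yaw":0.0}]'
python3 -m crank '[{"grip":0.0,"x":0.0,"y":0.0,"z":0.003,"yaw":0.0},{"grip":0.0,"x":0.0,"y":0.0,"z":0.006,"yaw":0.0},{"grip":0.0,"x":0.0,"y":0.0,"z":0.008,"yaw":0.0},{"grip":0.0,"x":0.0,"y":0.0,"z":0.01,"yaw":0.0},{"grip":0.0,"x":0.0,"y":0.0,"z":0.012,"yaw":0.0}]'
```

```text
time_s: 20.65
ee_pos: [577.0, -230.8, 64.3]
ee_rot: [180.0, -0.1, 174.8]
force: [-0.7, 0.1, 0.8]
gripper_width: 0.5
gripper_force: 0.0
time_s: 21.07
ee_pos: [578.4, -231.5, 54.3]
ee_rot: [-180.0, 0.1, 174.7]
force: [0.7, -0.7, 3.5]
gripper_width: 0.6
gripper_force: 2.0
```

```bash
python3 -m crank '[{"grip":0.0,"x":0.0,"y":0.0,"z":0.001,"yaw":0.0},{"grip":0.0,"x":0.0,"y":0.0,"z":0.002,"yaw":0.0},{"grip":0.0,"x":0.0,"y":0.0,"z":0.002,"yaw":0.0},{"grip":0.0,"x":0.0,"y":0.0,"z":0.002,"yaw":0.0},{"grip":0.0,"x":0.0,"y":0.0,"z":0.002,"yaw":0.0}]'
```

```text
time_s: 21.48
ee_pos: [578.4, -231.4, 52.2]
ee_rot: [-180.0, 0.1, 174.7]
force: [0.3, 0.4, 7.7]
gripper_width: 0.3
gripper_force: 3.5
```

```bash
python3 -m crank '[{"grip":0.0,"x":0.0,"y":0.0,"z":0.001,"yaw":0.0},{"grip":0.0,"x":0.0,"y":0.0,"z":0.002,"yaw":0.0},{"grip":0.0,"x":0.0,"y":0.0,"z":0.002,"yaw":0.0},{"grip":0.0,"x":0.0,"y":0.0,"z":0.002,"yaw":0.0},{"grip":0.0,"x":0.0,"y":0.0,"z":0.002,"yaw":0.0}]'
python3 -m crank '[{"grip":0.0,"x":0.0,"y":0.0,"z":-0.01,"yaw":0.0},{"grip":0.0,"x":0.0,"y":0.0,"z":-0.03,"yaw":0.0},{"grip":0.0,"x":0.0,"y":0.0,"z":-0.05,"yaw":0.0},{"grip":0.0,"x":0.0,"y":0.0,"z":-0.06,"yaw":0.0},{"grip":0.0,"x":0.0,"y":0.0,"z":-0.06,"yaw":0.0}]'
python3 -c "
from h import *
go(436.5,-228,112,174.7)"
```

```text
time_s: 21.9
ee_pos: [578.4, -231.5, 52.2]
ee_rot: [-179.9, 0.2, 174.7]
force: [-3.0, 2.5, 16.9]
gripper_width: 0.1
gripper_force: 8.6
time_s: 22.32
ee_pos: [578.8, -231.8, 111.3]
ee_rot: [-179.9, 0.2, 174.7]
force: [-0.1, 0.3, 0.6]
gripper_width: 0.2
gripper_force: 0.0
now [ 578.8 -231.8  111.3] [-179.9    0.2  174.7] J [ -23.   28.   93.   -0.   60. -108.] F [-0.1  0.3  0.6] | shift x 0.1420 y -0.0093 z -0.0007 yaw 0.001
```

```bash
python3 -m crank '[{"grip":0.0,"x":0.035,"y":-0.003,"z":0.0,"yaw":0.0},{"grip":0.0,"x":0.07,"y":-0.006,"z":0.0,"yaw":0.0},{"grip":0.0,"x":0.105,"y":-0.008,"z":0.0,"yaw":0.0},{"grip":0.0,"x":0.135,"y":-0.009,"z":0.0,"yaw":0.0},{"grip":0.0,"x":0.142,"y":-0.0093,"z":0.0,"yaw":0.0}]'
python3 -m crank '[{"grip":0.0,"x":0.0,"y":0.0,"z":0.01,"yaw":0.0},{"grip":0.0,"x":0.0,"y":0.0,"z":0.03,"yaw":0.0},{"grip":0.0,"x":0.0,"y":0.0,"z":0.042,"yaw":0.0},{"grip":0.0,"x":0.0,"y":0.0,"z":0.046,"yaw":0.0},{"grip":0.0,"x":0.0,"y":0.0,"z":0.046,"yaw":0.0}]'
```

```text
time_s: 22.73
ee_pos: [429.2, -225.7, 107.4]
ee_rot: [179.9, -0.4, 174.7]
force: [0.1, 0.3, -0.4]
gripper_width: 0.2
gripper_force: 0.0
time_s: 23.15
ee_pos: [435.5, -227.2, 61.2]
ee_rot: [179.9, -0.1, 174.8]
force: [-0.2, -0.4, -0.4]
gripper_width: 0.3
gripper_force: 0.0
```

```bash
python3 -m crank '[{"grip":0.0,"x":0.0,"y":0.0,"z":0.003,"yaw":0.0},{"grip":0.0,"x":0.0,"y":0.0,"z":0.006,"yaw":0.0},{"grip":0.0,"x":0.0,"y":0.0,"z":0.009,"yaw":0.0},{"grip":0.0,"x":0.0,"y":0.0,"z":0.012,"yaw":0.0},{"grip":0.0,"x":0.0,"y":0.0,"z":0.012,"yaw":0.0}]'
python3 -m crank '[{"grip":0.0,"x":0.0,"y":0.0,"z":0.001,"yaw":0.0},{"grip":0.0,"x":0.0,"y":0.0,"z":0.002,"yaw":0.0},{"grip":0.0,"x":0.0,"y":0.0,"z":0.002,"yaw":0.0},{"grip":0.0,"x":0.0,"y":0.0,"z":0.002,"yaw":0.0},{"grip":0.0,"x":0.0,"y":0.0,"z":0.002,"yaw":0.0}]'
```

```text
time_s: 23.57
ee_pos: [436.5, -227.8, 52.2]
ee_rot: [-179.9, 0.2, 174.7]
force: [0.2, 1.2, 9.4]
gripper_width: 0.6
gripper_force: 4.5
time_s: 23.98
ee_pos: [436.5, -227.9, 52.1]
ee_rot: [-179.9, 0.2, 174.7]
force: [-2.3, 3.0, 23.1]
gripper_width: 0.8
gripper_force: 11.6
```

```bash
python3 -m crank '[{"grip":0.0,"x":0.0,"y":0.0,"z":-0.01,"yaw":0.0},{"grip":0.0,"x":0.0,"y":0.0,"z":-0.03,"yaw":0.0},{"grip":0.0,"x":0.0,"y":0.0,"z":-0.05,"yaw":0.0},{"grip":0.0,"x":-0.004,"y":-0.04,"z":-0.06,"yaw":0.0},{"grip":0.0,"x":-0.008,"y":-0.08,"z":-0.06,"yaw":0.0}]'
python3 -m crank '[{"grip":0.0,"x":-0.002,"y":-0.026,"z":0.0,"yaw":0.0},{"grip":0.0,"x":-0.002,"y":-0.026,"z":0.0,"yaw":0.0},{"grip":0.0,"x":-0.002,"y":-0.026,"z":0.0,"yaw":0.0},{"grip":0.0,"x":-0.002,"y":-0.026,"z":0.02,"yaw":0.0},{"grip":0.0,"x":-0.002,"y":-0.026,"z":0.03,"yaw":0.0}]'
python3 - <<'E'
from h import *
go(436,-334.5,66,174.7)
b=shot('top','t8.png')
hs=cv2.cvtColor(b,cv2.COLOR_RGB2HSV);m=(hs[...,2]<60).astype('uint8');m[:180]=0;m[270:]=0;m[:,:375]=0;m[:,470:]=0
for c in cv2.findContours(m,0,1)[0]:
    if cv2.contourArea(c)>20:(x,y),r=cv2.minEnclosingCircle(c);print(x,y,r,ray('top',[[x,y]],38).round(1))
E
```

```text
time_s: 24.4
ee_pos: [437.3, -308.3, 111.9]
ee_rot: [-179.8, 0.3, 175.0]
force: [1.3, -0.5, -0.0]
gripper_width: 0.4
gripper_force: 0.0
time_s: 24.82
ee_pos: [434.6, -332.3, 77.7]
ee_rot: [179.9, -0.1, 174.8]
force: [0.1, 0.9, -0.1]
gripper_width: 0.4
gripper_force: 0.0
now [ 434.6 -332.3   77.7] [ 1.799e+02 -1.000e-01  1.748e+02] J [ -39.   24.  105.    0.   51. -123.] F [ 0.1  0.9 -0.1] | shift x -0.0016 y -0.0021 z 0.0117 yaw 0.001
396.5 249.5 6.041623115539551 [[ 434.6 -227.8   38. ]]
439.5 243.0 11.412812232971191 [[ 455.7 -354.1   38. ]]
456.5 221.5 14.159902572631836 [[ 519.9 -406.5   38. ]]
397.0641174316406 200.25640869140625 5.647243499755859 [[ 579.3 -230.7   38. ]]
```

```bash
python3 -m crank '[{"grip":0.0,"x":-0.001,"y":-0.002,"z":0.008,"yaw":0.0},{"grip":0.0,"x":-0.001,"y":-0.002,"z":0.015,"yaw":0.0},{"grip":0.0,"x":-0.001,"y":-0.002,"z":0.018,"yaw":0.0},{"grip":0.0,"x":-0.001,"y":-0.002,"z":0.021,"yaw":0.0},{"grip":0.0,"x":-0.001,"y":-0.002,"z":0.023,"yaw":0.0}]'
python3 -m crank '[{"grip":0.0,"x":0.0,"y":0.0,"z":0.001,"yaw":0.0},{"grip":0.0,"x":0.0,"y":0.0,"z":0.003,"yaw":0.0},{"grip":0.0,"x":0.0,"y":0.0,"z":0.005,"yaw":0.0},{"grip":0.0,"x":0.0,"y":0.0,"z":0.006,"yaw":0.0},{"grip":0.0,"x":0.0,"y":0.0,"z":0.006,"yaw":0.0}]'
```

```text
time_s: 25.28
ee_pos: [436.3, -335.6, 56.2]
ee_rot: [180.0, -0.0, 174.7]
force: [-0.6, 2.5, 5.0]
gripper_width: 0.3
gripper_force: 2.0
time_s: 25.7
ee_pos: [436.3, -335.6, 52.1]
ee_rot: [180.0, 0.0, 174.7]
force: [-4.0, 4.2, 16.8]
gripper_width: 0.1
gripper_force: 8.6
```

```bash
python3 -m crank '[{"grip":0.0,"x":0.0,"y":0.0,"z":0.0,"yaw":0.0},{"grip":0.0,"x":0.0,"y":0.0,"z":0.0,"yaw":0.0},{"grip":0.0,"x":0.0,"y":0.0,"z":0.0,"yaw":0.0},{"grip":0.0,"x":0.0,"y":0.0,"z":0.0,"yaw":0.0},{"grip":0.0,"x":0.0,"y":0.0,"z":0.0,"yaw":0.0}]'
```

```text
time_s: 26.12
ee_pos: [436.4, -335.7, 52.2]
ee_rot: [180.0, 0.0, 174.7]
force: [-4.1, 6.0, 17.3]
gripper_width: 0.3
gripper_force: 8.5
```

```bash
python3 -m crank '[{"grip":0.07,"x":0.0,"y":0.0,"z":-0.01,"yaw":0.0},{"grip":0.07,"x":0.0,"y":0.0,"z":-0.03,"yaw":0.0},{"grip":0.07,"x":0.0,"y":0.0,"z":-0.04,"yaw":0.0},{"grip":0.07,"x":0.0,"y":0.0,"z":-0.04,"yaw":0.0},{"grip":0.07,"x":0.0,"y":0.0,"z":-0.04,"yaw":0.0}]' 20
python3 -m crank '[{"grip":0.07,"x":0.0,"y":0.0,"z":0.0,"yaw":0.0},{"grip":0.07,"x":0.0,"y":0.0,"z":0.0,"yaw":0.0},{"grip":0.07,"x":0.0,"y":0.0,"z":0.0,"yaw":0.0},{"grip":0.07,"x":0.0,"y":0.0,"z":0.0,"yaw":0.0},{"grip":0.07,"x":0.0,"y":0.0,"z":0.0,"yaw":0.0}]'
python3 -c "
from h import *
go(436,-335,20,174.7)"
```

```text
time_s: 26.53
ee_pos: [436.7, -336.5, 90.4]
ee_rot: [-179.9, 0.1, 174.7]
force: [-0.6, -0.6, -0.5]
gripper_width: 30.3
gripper_force: 0.0
time_s: 26.95
ee_pos: [436.2, -335.9, 89.6]
ee_rot: [180.0, -0.0, 174.7]
force: [0.6, 0.0, -0.2]
gripper_width: 64.1
gripper_force: 0.0
now [ 436.2 -335.9   89.6] [180.   -0.  174.7] J [ -39.   23.  104.   -0.   53. -124.] F [ 0.6  0.  -0.2] | shift x 0.0002 y 0.0009 z 0.0696 yaw 0.001
```

```bash
python3 -m crank '[{"grip":0.07,"x":0.0,"y":0.001,"z":0.02,"yaw":0.0},{"grip":0.07,"x":0.0,"y":0.001,"z":0.045,"yaw":0.0},{"grip":0.07,"x":0.0,"y":0.001,"z":0.065,"yaw":0.0},{"grip":0.07,"x":0.0,"y":0.001,"z":0.0695,"yaw":0.0},{"grip":0.07,"x":0.0,"y":0.001,"z":0.0695,"yaw":0.0}]'
for i in 1 2; do python3 -m crank '[{"grip":0.04,"x":0.0,"y":0.0,"z":0.0,"yaw":0.0},{"grip":0.04,"x":0.0,"y":0.0,"z":0.0,"yaw":0.0},{"grip":0.04,"x":0.0,"y":0.0,"z":0.0,"yaw":0.0},{"grip":0.04,"x":0.0,"y":0.0,"z":0.0,"yaw":0.0},{"grip":0.04,"x":0.0,"y":0.0,"z":0.0,"yaw":0.0}]' 20; done
python3 -m crank '[{"grip":0.04,"x":0.0,"y":0.0,"z":-0.03,"yaw":0.0},{"grip":0.04,"x":0.0,"y":0.0,"z":-0.06,"yaw":0.0},{"grip":0.04,"x":0.0,"y":0.0,"z":-0.1,"yaw":0.0},{"grip":0.04,"x":0.0,"y":0.0,"z":-0.14,"yaw":0.0},{"grip":0.04,"x":0.0,"y":0.0,"z":-0.17,"yaw":0.0}]'
```

```text
time_s: 27.37
ee_pos: [435.5, -334.3, 19.2]
ee_rot: [179.9, -0.2, 174.7]
force: [0.3, 0.7, 0.1]
gripper_width: 69.7
gripper_force: 0.0
time_s: 27.78
ee_pos: [437.1, -335.6, 21.7]
ee_rot: [-179.9, 0.1, 174.7]
force: [0.1, -0.5, 4.7]
gripper_width: 47.4
gripper_force: 20.0
time_s: 28.2
ee_pos: [437.1, -335.6, 21.7]
ee_rot: [-179.9, 0.1, 174.7]
force: [-1.1, -0.3, 6.4]
gripper_width: 48.0
gripper_force: 20.0
time_s: 28.62
ee_pos: [436.7, -335.2, 193.7]
ee_rot: [-179.9, 0.1, 174.7]
force: [0.4, -0.4, -0.1]
gripper_width: 47.5
gripper_force: 20.0
```

```bash
for i in 1 2 3; do python3 -m crank '[{"grip":0.04,"x":-0.0069,"y":0.0393,"z":0.0,"yaw":0.0},{"grip":0.04,"x":-0.0138,"y":0.0786,"z":0.0,"yaw":0.0},{"grip":0.04,"x":-0.0206,"y":0.1178,"z":0.0,"yaw":0.0},{"grip":0.04,"x":-0.0275,"y":0.157,"z":0.0,"yaw":0.0},{"grip":0.04,"x":-0.0343,"y":0.1963,"z":0.0,"yaw":0.0}]' 30 |head -2; done
python3 -m crank '[{"grip":0.04,"x":0.0,"y":0.0,"z":0.0,"yaw":0.0},{"grip":0.04,"x":0.0,"y":0.0,"z":0.02,"yaw":0.0},{"grip":0.04,"x":0.0,"y":0.0,"z":0.05,"yaw":0.0},{"grip":0.04,"x":0.0,"y":0.0,"z":0.08,"yaw":0.0},{"grip":0.04,"x":0.0,"y":0.0,"z":0.08,"yaw":0.0}]'
python3 - <<'E'
from h import *
shot('scene','s9.png');b=shot('top','t9.png')
go(593.6,241.8,28,174.7)
cv2.imwrite('pics/c9.png',cv2.resize(np.hstack([cv2.imread('pics/s9.png')[60:260,280:480],b[130:330,180:330,::-1]]),None,fx=2,fy=2,interpolation=cv2.INTER_CUBIC))
E
```

```text
time_s: 29.03
ee_pos: [488.2, -140.8, 190.5]
time_s: 29.45
ee_pos: [540.4, 51.7, 190.4]
time_s: 29.87
ee_pos: [592.5, 243.9, 190.1]
time_s: 30.28
ee_pos: [588.4, 240.3, 104.1]
ee_rot: [-179.7, -0.7, 174.8]
force: [-1.3, 0.3, -2.0]
gripper_width: 47.2
gripper_force: 30.0
now [592.2 241.6 109.8] [-1.799e+02 -1.000e-01  1.747e+02] J [ 21.  29.  90.  -0.  61. -64.] F [ 0.3 -0.1  0.5] | shift x -0.0014 y 0.0003 z 0.0818 yaw 0.001
```

View pics/c9.png

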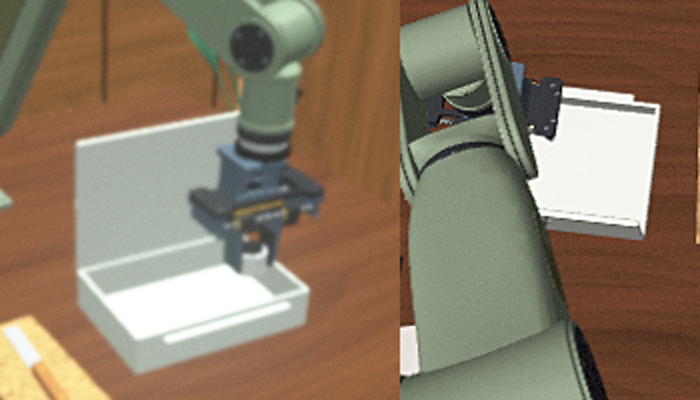

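The tin hangs above the box's far half, clear of the upright lid. Lowering it now.

```bash
python3 -m crank '[{"grip":0.04,"x":0.0,"y":0.0,"z":0.02,"yaw":0.0},{"grip":0.04,"x":0.0,"y":0.0,"z":0.045,"yaw":0.0},{"grip":0.04,"x":0.0,"y":0.0,"z":0.065,"yaw":0.0},{"grip":0.04,"x":0.0,"y":0.0,"z":0.078,"yaw":0.0},{"grip":0.04,"x":0.0,"y":0.0,"z":0.081,"yaw":0.0}]'
python3 -m crank '[{"grip":0.04,"x":0.0,"y":0.0,"z":0.001,"yaw":0.0},{"grip":0.04,"x":0.0,"y":0.0,"z":0.002,"yaw":0.0},{"grip":0.058,"x":0.0,"y":0.0,"z":0.002,"yaw":0.0},{"grip":0.06,"x":0.0,"y":0.0,"z":0.001,"yaw":0.0},{"grip":0.06,"x":0.0,"y":0.0,"z":0.001,"yaw":0.0}]'
python3 -m crank '[{"grip":0.06,"x":0.0,"y":0.0,"z":0.0,"yaw":0.0},{"grip":0.06,"x":0.0,"y":0.0,"z":-0.02,"yaw":0.0},{"grip":0.06,"x":0.0,"y":0.0,"z":-0.06,"yaw":0.0},{"grip":0.06,"x":0.0,"y":0.0,"z":-0.1,"yaw":0.0},{"grip":0.06,"x":0.0,"y":0.0,"z":-0.13,"yaw":0.0}]'
```

```text
time_s: 30.8
ee_pos: [592.9, 241.8, 29.5]
ee_rot: [-180.0, -0.0, 174.7]
force: [0.5, -0.5, -0.3]
gripper_width: 47.4
gripper_force: 30.0
time_s: 31.22
ee_pos: [593.7, 242.3, 30.0]
ee_rot: [179.9, 0.1, 174.7]
force: [-0.8, 0.0, -0.3]
gripper_width: 59.7
gripper_force: 0.0
time_s: 31.63
ee_pos: [593.6, 242.3, 161.9]
ee_rot: [179.9, 0.2, 174.7]
force: [-0.1, 0.0, 1.4]
gripper_width: 60.2
gripper_force: 0.0
```

```bash
cat >> h.py <<'E'
def darks(f,x0,y0,x1,y1,z=38):
    b=shot('top',f);hs=cv2.cvtColor(b,cv2.COLOR_RGB2HSV);m=(hs[...,2]<60).astype('uint8');k=np.zeros_like(m);k[y0:y1,x0:x1]=m[y0:y1,x0:x1]
    for c in cv2.findContours(k,0,1)[0]:
        (x,y),r=cv2.minEnclosingCircle(c)
        if cv2.contourArea(c)>40:print('dark',round(x,1),round(y,1),round(r,1),ray('top',[[x,y]],z)[0,:2].round(1))
E
python3 - <<'E'
from h import *
darks('t10.png',370,150,480,290);go(436.5,-228,112,174.7)
E
```

```text
dark 396.7 249.3 6.0 [ 435.1 -228.3]
dark 397.0 200.3 5.7 [ 579.1 -230.5]
now [596.6 243.5 168.4] [179.6   0.8 174.7] J [ 21.  26.  86.  -0.  67. -64.] F [1.9 1.7 4. ] | shift x 0.1162 y -0.4842 z 0.0564 yaw 0.001
```

```bash
for i in 1 2 3; do python3 -m crank '[{"grip":0.07,"x":0.0077,"y":-0.0323,"z":0.0,"yaw":0.0},{"grip":0.07,"x":0.0155,"y":-0.0646,"z":0.0,"yaw":0.0},{"grip":0.07,"x":0.0232,"y":-0.0969,"z":0.0,"yaw":0.0},{"grip":0.07,"x":0.031,"y":-0.1291,"z":0.0,"yaw":0.0},{"grip":0.07,"x":0.0387,"y":-0.1614,"z":0.0,"yaw":0.0}]' 20 |head -2; done
python3 -m crank '[{"grip":0.07,"x":0.0,"y":0.0,"z":0.0,"yaw":0.0},{"grip":0.07,"x":0.0,"y":0.0,"z":0.03,"yaw":0.0},{"grip":0.07,"x":0.0,"y":0.0,"z":0.06,"yaw":0.0},{"grip":0.07,"x":0.0,"y":0.0,"z":0.075,"yaw":0.0},{"grip":0.07,"x":0.0,"y":0.0,"z":0.075,"yaw":0.0}]'
python3 -m crank '[{"grip":0.07,"x":0.0,"y":0.0,"z":0.0,"yaw":0.0},{"grip":0.07,"x":0.0,"y":0.0,"z":0.0,"yaw":0.0},{"grip":0.07,"x":0.0,"y":0.0,"z":0.0,"yaw":0.0},{"grip":0.07,"x":0.0,"y":0.0,"z":0.0,"yaw":0.0},{"grip":0.07,"x":0.0,"y":0.0,"z":0.0,"yaw":0.0}]'
python3 - <<'E'
from h import *
go(436.5,-228,20,174.7)
E
```

```text
time_s: 32.1
ee_pos: [538.7, 83.6, 158.6]
time_s: 32.52
ee_pos: [485.4, -73.7, 158.7]
time_s: 32.93
ee_pos: [432.1, -230.9, 158.8]
time_s: 33.35
ee_pos: [430.6, -227.9, 80.6]
ee_rot: [179.8, -0.4, 174.7]
force: [-0.7, 0.3, -0.2]
gripper_width: 69.9
gripper_force: 0.0
time_s: 33.77
ee_pos: [433.5, -229.7, 84.5]
ee_rot: [-179.9, 0.1, 174.8]
force: [0.1, -0.4, 0.2]
gripper_width: 70.0
gripper_force: 0.0
now [ 433.5 -229.7   84.5] [-1.799e+02  1.000e-01  1.748e+02] J [ -29.   19.  112.   -0.   49. -114.] F [ 0.1 -0.4  0.2] | shift x -0.0029 y 0.0020 z 0.0645 yaw 0.001
```

```bash
python3 -m crank '[{"grip":0.07,"x":-0.0027,"y":0.0018,"z":0.02,"yaw":0.0},{"grip":0.07,"x":-0.0027,"y":0.0018,"z":0.04,"yaw":0.0},{"grip":0.07,"x":-0.0027,"y":0.0018,"z":0.058,"yaw":0.0},{"grip":0.07,"x":-0.0027,"y":0.0018,"z":0.063,"yaw":0.0},{"grip":0.07,"x":-0.0027,"y":0.0018,"z":0.063,"yaw":0.0}]'
for i in 1 2; do python3 -m crank '[{"grip":0.04,"x":0.0,"y":0.0,"z":0.0,"yaw":0.0},{"grip":0.04,"x":0.0,"y":0.0,"z":0.0,"yaw":0.0},{"grip":0.04,"x":0.0,"y":0.0,"z":0.0,"yaw":0.0},{"grip":0.04,"x":0.0,"y":0.0,"z":0.0,"yaw":0.0},{"grip":0.04,"x":0.0,"y":0.0,"z":0.0,"yaw":0.0}]' 25; done
python3 -m crank '[{"grip":0.04,"x":0.0,"y":0.0,"z":-0.02,"yaw":0.0},{"grip":0.04,"x":0.0,"y":0.0,"z":-0.05,"yaw":0.0},{"grip":0.04,"x":0.0,"y":0.0,"z":-0.09,"yaw":0.0},{"grip":0.04,"x":0.0,"y":0.0,"z":-0.13,"yaw":0.0},{"grip":0.04,"x":0.0,"y":0.0,"z":-0.16,"yaw":0.0}]'
python3 - <<'E'
from h import *
go(532.3,177.2,185,174.7)
E
```

```text
time_s: 34.18
ee_pos: [435.0, -227.6, 19.8]
ee_rot: [179.9, -0.1, 174.7]
force: [-0.5, 0.5, 1.2]
gripper_width: 69.7
gripper_force: 0.0
time_s: 34.6
ee_pos: [436.4, -228.4, 21.5]
ee_rot: [-179.9, 0.1, 174.7]
force: [-0.2, -0.5, 5.1]
gripper_width: 47.6
gripper_force: 25.0
time_s: 35.02
ee_pos: [436.4, -228.4, 21.5]
ee_rot: [-179.9, 0.1, 174.7]
force: [-0.9, 0.0, 6.7]
gripper_width: 47.5
gripper_force: 25.0
time_s: 35.43
ee_pos: [436.0, -228.1, 183.5]
ee_rot: [-179.9, 0.1, 174.7]
force: [1.7, -0.4, -2.0]
gripper_width: 47.8
gripper_force: 25.0
now [ 436.  -228.1  183.5] [-1.799e+02  1.000e-01  1.747e+02] J [ -29.   13.  104.    0.   63. -114.] F [ 1.7 -0.4 -2. ] | shift x -0.0587 y 0.4124 z -0.0015 yaw 0.001
```

```bash
python3 -m crank '[{"grip":0.04,"x":-0.017,"y":0.02,"z":0.0,"yaw":0.0},{"grip":0.04,"x":-0.035,"y":0.045,"z":0.0,"yaw":0.0},{"grip":0.04,"x":-0.05,"y":0.075,"z":0.0,"yaw":0.0},{"grip":0.04,"x":-0.0587,"y":0.11,"z":0.0,"yaw":0.0},{"grip":0.04,"x":-0.0587,"y":0.145,"z":0.0,"yaw":0.0}]' 30 |head -2
python3 -m crank '[{"grip":0.04,"x":0.0,"y":0.035,"z":0.0,"yaw":0.0},{"grip":0.04,"x":0.0,"y":0.07,"z":0.0,"yaw":0.0},{"grip":0.04,"x":0.0,"y":0.105,"z":0.0,"yaw":0.0},{"grip":0.04,"x":0.0,"y":0.14,"z":0.0,"yaw":0.0},{"grip":0.04,"x":0.0,"y":0.175,"z":0.0,"yaw":0.0}]'|head -2
python3 -m crank '[{"grip":0.04,"x":0.0,"y":0.035,"z":0.0,"yaw":0.0},{"grip":0.04,"x":0.0,"y":0.07,"z":0.0,"yaw":0.0},{"grip":0.04,"x":0.0,"y":0.0924,"z":0.03,"yaw":0.0},{"grip":0.04,"x":0.0,"y":0.0924,"z":0.06,"yaw":0.0},{"grip":0.04,"x":0.0,"y":0.0924,"z":0.08,"yaw":0.0}]' |head -2
python3 -m crank '[{"grip":0.04,"x":0.0,"y":0.0,"z":0.0,"yaw":0.0},{"grip":0.04,"x":0.0,"y":0.0,"z":0.0,"yaw":0.0},{"grip":0.04,"x":0.0,"y":0.0,"z":0.0,"yaw":0.0},{"grip":0.04,"x":0.0,"y":0.0,"z":0.0,"yaw":0.0},{"grip":0.04,"x":0.0,"y":0.0,"z":0.0,"yaw":0.0}]'
python3 - <<'E'
from h import *
go(532.3,177.2,27.5,174.7)
E
```

```text
time_s: 35.85
ee_pos: [509.0, -87.8, 180.4]
time_s: 36.27
ee_pos: [522.9, 87.0, 180.3]
time_s: 36.68
ee_pos: [530.4, 178.6, 98.0]
time_s: 37.1
ee_pos: [533.0, 177.3, 102.2]
ee_rot: [179.9, 0.2, 174.7]
force: [0.6, -0.6, -1.3]
gripper_width: 47.4
gripper_force: 30.0
now [533.  177.3 102.2] [179.9   0.2 174.7] J [ 17.  23. 102.  -0.  55. -67.] F [ 0.6 -0.6 -1.3] | shift x 0.0007 y -0.0001 z 0.0747 yaw -0.000
```

```bash
python3 -m crank '[{"grip":0.04,"x":0.0,"y":0.0,"z":0.02,"yaw":0.0},{"grip":0.04,"x":0.0,"y":0.0,"z":0.045,"yaw":0.0},{"grip":0.04,"x":0.0,"y":0.0,"z":0.065,"yaw":0.0},{"grip":0.04,"x":0.0,"y":0.0,"z":0.073,"yaw":0.0},{"grip":0.04,"x":0.0,"y":0.0,"z":0.0755,"yaw":0.0}]'
python3 -m crank '[{"grip":0.04,"x":0.0,"y":0.0,"z":0.0005,"yaw":0.0},{"grip":0.04,"x":0.0,"y":0.0,"z":0.001,"yaw":0.0},{"grip":0.058,"x":0.0,"y":0.0,"z":0.001,"yaw":0.0},{"grip":0.06,"x":0.0,"y":0.0,"z":0.0,"yaw":0.0},{"grip":0.06,"x":0.0,"y":0.0,"z":0.0,"yaw":0.0}]'
python3 -m crank '[{"grip":0.06,"x":0.0,"y":0.0,"z":0.0,"yaw":0.0},{"grip":0.06,"x":0.0,"y":0.0,"z":-0.02,"yaw":0.0},{"grip":0.06,"x":0.0,"y":0.0,"z":-0.06,"yaw":0.0},{"grip":0.06,"x":0.0,"y":0.0,"z":-0.1,"yaw":0.0},{"grip":0.06,"x":0.0,"y":0.0,"z":-0.13,"yaw":0.0}]'
python3 - <<'E'
from h import *
darks('t11.png',370,150,480,290);go(580,-231,160,174.7)
E
```

```text
time_s: 37.52
ee_pos: [531.0, 176.7, 25.9]
ee_rot: [-179.9, -0.2, 174.7]
force: [-7.0, -2.9, 20.3]
gripper_width: 47.5
gripper_force: 30.0
time_s: 37.93
ee_pos: [533.0, 177.5, 26.2]
ee_rot: [179.9, 0.1, 174.7]
force: [-0.3, 0.4, -0.1]
gripper_width: 59.9
gripper_force: 0.0
time_s: 38.35
ee_pos: [532.8, 177.6, 158.1]
ee_rot: [179.9, 0.2, 174.7]
force: [1.1, 0.7, -0.0]
gripper_width: 60.1
gripper_force: 0.0
dark 397.1 200.3 5.6 [ 579.3 -230.7]
now [536.  178.5 163.8] [179.7   0.7 174.7] J [ 17.  20.  97.  -0.  62. -67.] F [2.7 0.8 4.1] | shift x -0.0814 y -0.4038 z 0.0038 yaw 0.001
```

```bash
for i in 1 2; do python3 -m crank '[{"grip":0.07,"x":-0.0081,"y":-0.0404,"z":0.0,"yaw":0.0},{"grip":0.07,"x":-0.0163,"y":-0.0808,"z":0.0,"yaw":0.0},{"grip":0.07,"x":-0.0244,"y":-0.1211,"z":0.0,"yaw":0.0},{"grip":0.07,"x":-0.0326,"y":-0.1615,"z":0.0,"yaw":0.0},{"grip":0.07,"x":-0.0407,"y":-0.2019,"z":0.0,"yaw":0.0}]' 25 |head -2; done
python3 -m crank '[{"grip":0.07,"x":0.0,"y":0.0,"z":0.0,"yaw":0.0},{"grip":0.07,"x":0.0,"y":0.0,"z":0.03,"yaw":0.0},{"grip":0.07,"x":0.0,"y":0.0,"z":0.06,"yaw":0.0},{"grip":0.07,"x":0.0,"y":0.0,"z":0.075,"yaw":0.0},{"grip":0.07,"x":0.0,"y":0.0,"z":0.075,"yaw":0.0}]' | head -2
python3 -m crank '[{"grip":0.07,"x":0.0,"y":0.0,"z":0.0,"yaw":0.0},{"grip":0.07,"x":0.0,"y":0.0,"z":0.0,"yaw":0.0},{"grip":0.07,"x":0.0,"y":0.0,"z":0.0,"yaw":0.0},{"grip":0.07,"x":0.0,"y":0.0,"z":0.0,"yaw":0.0},{"grip":0.07,"x":0.0,"y":0.0,"z":0.0,"yaw":0.0}]'
python3 - <<'E'
from h import *
go(579.2,-231.2,20.5,174.7)
E
```

```text
time_s: 38.82
ee_pos: [553.9, -29.2, 155.1]
time_s: 39.23
ee_pos: [575.9, -234.4, 154.9]
time_s: 39.65
ee_pos: [573.3, -230.9, 75.8]
time_s: 40.07
ee_pos: [576.6, -232.4, 81.3]
ee_rot: [-180.0, 0.1, 174.8]
force: [-0.2, -0.2, -1.2]
gripper_width: 69.9
gripper_force: 0.0
now [ 576.6 -232.4   81.3] [-1.800e+02  1.000e-01  1.748e+02] J [ -23.   29.   95.   -0.   56. -108.] F [-0.2 -0.2 -1.2] | shift x -0.0024 y 0.0014 z 0.0608 yaw 0.001
```

```bash
python3 -m crank '[{"grip":0.07,"x":-0.0022,"y":0.0013,"z":0.02,"yaw":0.0},{"grip":0.07,"x":-0.0022,"y":0.0013,"z":0.04,"yaw":0.0},{"grip":0.07,"x":-0.0022,"y":0.0013,"z":0.055,"yaw":0.0},{"grip":0.07,"x":-0.0022,"y":0.0013,"z":0.06,"yaw":0.0},{"grip":0.07,"x":-0.0022,"y":0.0013,"z":0.06,"yaw":0.0}]' | head -2
for i in 1 2; do python3 -m crank '[{"grip":0.04,"x":0.0,"y":0.0,"z":0.0,"yaw":0.0},{"grip":0.04,"x":0.0,"y":0.0,"z":0.0,"yaw":0.0},{"grip":0.04,"x":0.0,"y":0.0,"z":0.0,"yaw":0.0},{"grip":0.04,"x":0.0,"y":0.0,"z":0.0,"yaw":0.0},{"grip":0.04,"x":0.0,"y":0.0,"z":0.0,"yaw":0.0}]' 25; done
python3 -m crank '[{"grip":0.04,"x":0.0,"y":0.0,"z":-0.02,"yaw":0.0},{"grip":0.04,"x":0.0,"y":0.0,"z":-0.05,"yaw":0.0},{"grip":0.04,"x":0.0,"y":0.0,"z":-0.09,"yaw":0.0},{"grip":0.04,"x":0.0,"y":0.0,"z":-0.13,"yaw":0.0},{"grip":0.04,"x":0.0,"y":0.0,"z":-0.15,"yaw":0.0}]'
python3 - <<'E'
from h import *
go(580.6,102.4,185,174.7)
E
```

```text
time_s: 40.48
ee_pos: [577.6, -230.9, 19.1]
time_s: 40.9
ee_pos: [579.0, -231.5, 21.2]
ee_rot: [-180.0, 0.1, 174.7]
force: [0.4, -0.1, 3.9]
gripper_width: 47.6
gripper_force: 25.0
time_s: 41.32
ee_pos: [579.0, -231.5, 21.1]
ee_rot: [-180.0, 0.1, 174.7]
force: [-0.3, 0.5, 6.1]
gripper_width: 47.6
gripper_force: 25.0
time_s: 41.73
ee_pos: [579.8, -231.8, 174.8]
ee_rot: [-179.9, 0.4, 174.7]
force: [1.4, -0.7, 0.2]
gripper_width: 47.6
gripper_force: 25.0
now [ 579.8 -231.8  174.8] [-179.9    0.4  174.7] J [ -23.   25.   88.   -0.   67. -108.] F [ 1.4 -0.7  0.2] | shift x 0.0299 y 0.3328 z -0.0102 yaw 0.001
```

```bash
for i in 1 2; do python3 -m crank '[{"grip":0.04,"x":0.003,"y":0.0333,"z":0.0,"yaw":0.0},{"grip":0.04,"x":0.006,"y":0.0666,"z":0.0,"yaw":0.0},{"grip":0.04,"x":0.009,"y":0.1,"z":0.0,"yaw":0.0},{"grip":0.04,"x":0.012,"y":0.1331,"z":0.0,"yaw":0.0},{"grip":0.04,"x":0.015,"y":0.1664,"z":0.0,"yaw":0.0}]' 30|head -2;done
python3 -m crank '[{"grip":0.04,"x":0.0,"y":0.0,"z":0.0,"yaw":0.0},{"grip":0.04,"x":0.0,"y":0.0,"z":0.03,"yaw":0.0},{"grip":0.04,"x":0.0,"y":0.0,"z":0.06,"yaw":0.0},{"grip":0.04,"x":0.0,"y":0.0,"z":0.07,"yaw":0.0},{"grip":0.04,"x":0.0,"y":0.0,"z":0.07,"yaw":0.0}]' |head -2
python3 -m crank '[{"grip":0.04,"x":0.0,"y":0.0,"z":0.0,"yaw":0.0},{"grip":0.04,"x":0.0,"y":0.0,"z":0.0,"yaw":0.0},{"grip":0.04,"x":0.0,"y":0.0,"z":0.0,"yaw":0.0},{"grip":0.04,"x":0.0,"y":0.0,"z":0.0,"yaw":0.0},{"grip":0.04,"x":0.0,"y":0.0,"z":0.0,"yaw":0.0}]'
python3 - <<'E'
from h import *
go(580.6,102.4,26.5,174.7)
E
```

```text
time_s: 42.15
ee_pos: [578.0, -62.6, 169.6]
time_s: 42.57
ee_pos: [578.3, 104.6, 169.6]
time_s: 42.98
ee_pos: [576.5, 102.4, 96.9]
time_s: 43.4
ee_pos: [579.5, 102.9, 101.1]
ee_rot: [180.0, 0.1, 174.7]
force: [0.5, -0.8, -0.6]
gripper_width: 47.4
gripper_force: 30.0
now [579.5 102.9 101.1] [1.800e+02 1.000e-01 1.747e+02] J [  9.  25.  98.  -0.  56. -76.] F [ 0.5 -0.8 -0.6] | shift x -0.0011 y -0.0004 z 0.0746 yaw 0.001
```

```bash
python3 -m crank '[{"grip":0.04,"x":0.0,"y":0.0,"z":0.02,"yaw":0.0},{"grip":0.04,"x":0.0,"y":0.0,"z":0.045,"yaw":0.0},{"grip":0.04,"x":0.0,"y":0.0,"z":0.063,"yaw":0.0},{"grip":0.04,"x":0.0,"y":0.0,"z":0.07,"yaw":0.0},{"grip":0.04,"x":0.0,"y":0.0,"z":0.0735,"yaw":0.0}]'
python3 -m crank '[{"grip":0.04,"x":0.0,"y":0.0,"z":0.0005,"yaw":0.0},{"grip":0.04,"x":0.0,"y":0.0,"z":0.001,"yaw":0.0},{"grip":0.058,"x":0.0,"y":0.0,"z":0.001,"yaw":0.0},{"grip":0.06,"x":0.0,"y":0.0,"z":0.0,"yaw":0.0},{"grip":0.06,"x":0.0,"y":0.0,"z":0.0,"yaw":0.0}]'
python3 -m crank '[{"grip":0.06,"x":0.0,"y":0.0,"z":0.0,"yaw":0.0},{"grip":0.06,"x":0.0,"y":0.0,"z":-0.02,"yaw":0.0},{"grip":0.06,"x":0.0,"y":0.0,"z":-0.06,"yaw":0.0},{"grip":0.06,"x":0.0,"y":0.0,"z":-0.1,"yaw":0.0},{"grip":0.06,"x":0.0,"y":0.0,"z":-0.13,"yaw":0.0}]'
python3 -m crank '[{"grip":0.0,"x":-0.025,"y":-0.03,"z":0.0,"yaw":0.0},{"grip":0.0,"x":-0.05,"y":-0.06,"z":0.0,"yaw":0.0},{"grip":0.0,"x":-0.075,"y":-0.09,"z":0.0,"yaw":0.0},{"grip":0.0,"x":-0.1,"y":-0.12,"z":0.0,"yaw":0.0},{"grip":0.0,"x":-0.12,"y":-0.15,"z":0.0,"yaw":0.0}]' 30
python3 - <<'E'
from h import *
a=shot('scene','s12.png');b=shot('top','t12.png')
cv2.imwrite('pics/c10.png',cv2.resize(np.hstack([a[100:320,230:430],b[100:320,180:360]]),None,fx=2,fy=2,interpolation=cv2.INTER_CUBIC)[:,:,::-1])
E
```

```text
time_s: 43.82
ee_pos: [577.9, 102.8, 26.1]
ee_rot: [-180.0, -0.2, 174.7]
force: [-7.7, -1.7, 20.5]
gripper_width: 47.6
gripper_force: 30.0
time_s: 44.23
ee_pos: [579.6, 103.1, 27.4]
ee_rot: [180.0, 0.1, 174.7]
force: [0.3, 0.4, 0.0]
gripper_width: 59.3
gripper_force: 0.0
time_s: 44.65
ee_pos: [579.7, 103.1, 159.7]
ee_rot: [180.0, 0.2, 174.7]
force: [0.7, 0.5, -0.0]
gripper_width: 60.0
gripper_force: 0.0
time_s: 45.07
ee_pos: [686.1, -59.0, 156.8]
ee_rot: [-180.0, 0.1, 174.7]
force: [1.4, 0.7, 0.3]
gripper_width: 29.4
gripper_force: 0.0
```

View pics/c10.png

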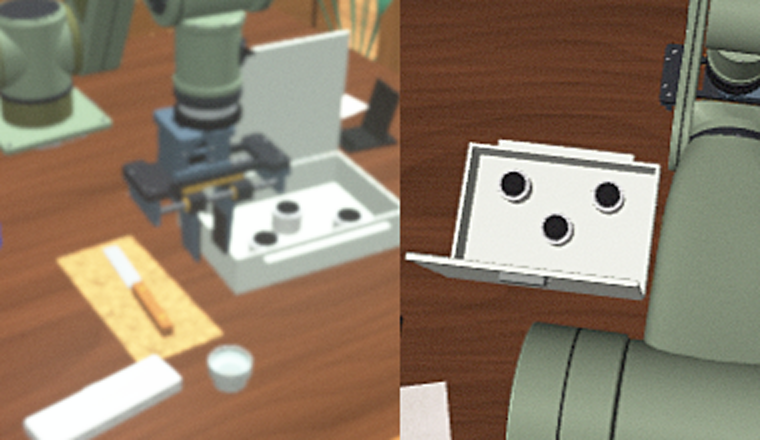

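The view shows all three tins upright inside the box, at top view (437,192), (484,197) and (458,214). The opener is on the mat. Next I'll go behind the lid to close it, staying clear of the latch.

```bash
python3 -m crank '[{"grip":0.0,"x":0.0,"y":0.0,"z":-0.035,"yaw":0.0},{"grip":0.0,"x":0.0,"y":0.0,"z":-0.07,"yaw":0.0},{"grip":0.0,"x":0.0,"y":0.0,"z":-0.105,"yaw":0.0},{"grip":0.0,"x":0.0,"y":0.0,"z":-0.14,"yaw":0.0},{"grip":0.0,"x":0.0,"y":0.0,"z":-0.165,"yaw":0.0}]' 30 | head -2
for i in 1 2; do python3 -m crank '[{"grip":0.0,"x":0.03,"y":0.016,"z":0.0,"yaw":0.0},{"grip":0.0,"x":0.06,"y":0.032,"z":0.0,"yaw":0.0},{"grip":0.0,"x":0.09,"y":0.048,"z":0.0,"yaw":0.0},{"grip":0.0,"x":0.12,"y":0.064,"z":0.0,"yaw":0.0},{"grip":0.0,"x":0.15,"y":0.0805,"z":0.0,"yaw":0.0}]'|head -2; done
python3 -m crank '[{"grip":0.0,"x":0.0,"y":0.0,"z":0.0,"yaw":0.0},{"grip":0.0,"x":0.0,"y":0.0,"z":0.0,"yaw":0.0},{"grip":0.0,"x":0.0,"y":0.0,"z":0.0,"yaw":0.0},{"grip":0.0,"x":0.0,"y":0.0,"z":0.0,"yaw":0.0},{"grip":0.0,"x":0.0,"y":0.0,"z":0.0,"yaw":0.0}]'
cat >> h.py <<'E'
def uv():
    p=state()['ee_pos'];d=p[:2]-[447.7,185.1];print('u %.1f v %.1f z %.1f'%(d@[.9957,-.0926],d@[.0926,.9957],p[2]))
E
python3 - <<'E'
from h import *
uv();go(402,129,250,174.7)
for t in (88,80,70,60,50,40,30,20,10,0):
    a=np.radians(t);print(t,'u %.0f z %.0f'%(170*np.cos(a)-8*np.sin(a)-16,74+170*np.sin(a)+8*np.cos(a)))
E
```

```text
time_s: 45.58
ee_pos: [684.7, -56.7, 325.5]
time_s: 46.0
ee_pos: [540.5, 37.8, 321.5]
time_s: 46.42
ee_pos: [398.4, 131.3, 321.5]
time_s: 46.83
ee_pos: [401.5, 130.0, 321.3]
ee_rot: [-180.0, -0.0, 174.7]
force: [-0.1, 0.2, 0.8]
gripper_width: 0.3
gripper_force: 0.0
u -40.9 v -59.1 z 321.3
now [401.5 130.  321.3] [-180.    -0.   174.7] J [ 16.   1.  98.  -0.  81. -68.] F [-0.1  0.2  0.8] | shift x -0.0006 y -0.0010 z 0.0713 yaw -0.000
88 u -18 z 244
80 u 6 z 243
70 u 35 z 236
60 u 62 z 225
50 u 87 z 209
40 u 109 z 189
30 u 127 z 166
20 u 141 z 140
10 u 150 z 111
0 u 154 z 82
```

```bash
python3 -m crank '[{"grip":0.0,"x":0.0,"y":0.0,"z":0.025,"yaw":0.0},{"grip":0.0,"x":0.0,"y":0.0,"z":0.05,"yaw":0.0},{"grip":0.0,"x":0.0,"y":0.0,"z":0.07,"yaw":0.0},{"grip":0.0,"x":0.0,"y":0.0,"z":0.075,"yaw":0.0},{"grip":0.0,"x":0.0,"y":0.0,"z":0.075,"yaw":0.0}]'
python3 -m crank '[{"grip":0.0,"x":-0.01,"y":0.0,"z":0.0,"yaw":0.0},{"grip":0.0,"x":-0.02,"y":0.0,"z":0.0,"yaw":0.0},{"grip":0.0,"x":-0.03,"y":0.0,"z":0.001,"yaw":0.0},{"grip":0.0,"x":-0.04,"y":0.0,"z":0.002,"yaw":0.0},{"grip":0.0,"x":-0.047,"y":0.0,"z":0.003,"yaw":0.0}]'
python3 -c "
from h import *
uv()"
```

```text
time_s: 47.25
ee_pos: [400.4, 129.8, 245.1]
ee_rot: [-179.9, -0.2, 174.7]
force: [-0.6, 0.6, 1.1]
gripper_width: 0.3
gripper_force: 0.0
time_s: 47.67
ee_pos: [449.4, 126.1, 244.1]
ee_rot: [180.0, 0.1, 174.7]
force: [-2.2, -0.2, 2.2]
gripper_width: 0.3
gripper_force: 1.1
u 7.1 v -58.6 z 244.1
```

Force confirms contact (2–3 N), and the lid is turning. Continuing along the arc.

```bash
python3 -m crank '[{"grip":0.0,"x":-0.012,"y":0.0,"z":0.003,"yaw":0.0},{"grip":0.0,"x":-0.024,"y":0.0,"z":0.006,"yaw":0.0},{"grip":0.0,"x":-0.035,"y":0.0,"z":0.01,"yaw":0.0},{"grip":0.0,"x":-0.046,"y":0.0,"z":0.014,"yaw":0.0},{"grip":0.0,"x":-0.056,"y":0.0,"z":0.018,"yaw":0.0}]'
python3 -m crank '[{"grip":0.0,"x":-0.01,"y":0.0,"z":0.006,"yaw":0.0},{"grip":0.0,"x":-0.02,"y":0.0,"z":0.012,"yaw":0.0},{"grip":0.0,"x":-0.03,"y":0.0,"z":0.02,"yaw":0.0},{"grip":0.0,"x":-0.039,"y":0.0,"z":0.028,"yaw":0.0},{"grip":0.0,"x":-0.047,"y":0.0,"z":0.036,"yaw":0.0}]'
python3 -m crank '[{"grip":0.0,"x":-0.007,"y":0.0,"z":0.009,"yaw":0.0},{"grip":0.0,"x":-0.014,"y":0.0,"z":0.018,"yaw":0.0},{"grip":0.0,"x":-0.021,"y":0.0,"z":0.028,"yaw":0.0},{"grip":0.0,"x":-0.027,"y":0.0,"z":0.038,"yaw":0.0},{"grip":0.0,"x":-0.032,"y":0.0,"z":0.049,"yaw":0.0}]'
python3 -c "
from h import *
uv()"
```

```text
time_s: 48.08
ee_pos: [504.3, 120.8, 224.7]
ee_rot: [-180.0, -0.0, 174.7]
force: [-2.2, 0.9, 0.8]
gripper_width: 0.2
gripper_force: 0.9
time_s: 48.5
ee_pos: [550.9, 116.5, 188.4]
ee_rot: [-180.0, -0.0, 174.7]
force: [-1.3, 0.2, 1.6]
gripper_width: -0.0
gripper_force: 0.7
time_s: 48.92
ee_pos: [582.7, 113.7, 139.5]
ee_rot: [-180.0, 0.0, 174.7]
force: [-1.0, 0.0, 1.2]
gripper_width: 0.6
gripper_force: 0.6
u 141.0 v -58.6 z 139.5
```

```bash
python3 -m crank '[{"grip":0.0,"x":-0.005,"y":0.0,"z":0.012,"yaw":0.0},{"grip":0.0,"x":-0.009,"y":0.0,"z":0.025,"yaw":0.0},{"grip":0.0,"x":-0.011,"y":0.0,"z":0.038,"yaw":0.0},{"grip":0.0,"x":-0.013,"y":0.0,"z":0.047,"yaw":0.0},{"grip":0.0,"x":-0.013,"y":0.0,"z":0.053,"yaw":0.0}]'
python3 -m crank '[{"grip":0.0,"x":0.0,"y":0.0,"z":0.002,"yaw":0.0},{"grip":0.0,"x":0.0,"y":0.0,"z":0.004,"yaw":0.0},{"grip":0.0,"x":0.0,"y":0.0,"z":0.006,"yaw":0.0},{"grip":0.0,"x":0.0,"y":0.0,"z":0.006,"yaw":0.0},{"grip":0.0,"x":0.0,"y":0.0,"z":0.006,"yaw":0.0}]'
```

```text
time_s: 49.33
ee_pos: [595.3, 112.5, 86.0]
ee_rot: [-180.0, -0.0, 174.7]
force: [1.1, -0.6, 1.5]
gripper_width: 0.0
gripper_force: 0.5
time_s: 49.75
ee_pos: [595.1, 112.6, 82.3]
ee_rot: [180.0, 0.1, 174.7]
force: [-0.5, 0.2, 3.2]
gripper_width: 0.2
gripper_force: 1.4
```

```bash
python3 -m crank '[{"grip":0.0,"x":0.0,"y":0.0,"z":0.001,"yaw":0.0},{"grip":0.0,"x":0.0,"y":0.0,"z":0.002,"yaw":0.0},{"grip":0.0,"x":0.0,"y":0.0,"z":0.002,"yaw":0.0},{"grip":0.0,"x":0.0,"y":0.0,"z":0.002,"yaw":0.0},{"grip":0.0,"x":0.0,"y":0.0,"z":0.002,"yaw":0.0}]'
python3 -m crank '[{"grip":0.0,"x":0.0,"y":0.0,"z":-0.02,"yaw":0.0},{"grip":0.0,"x":0.0,"y":0.0,"z":-0.04,"yaw":0.0},{"grip":0.0,"x":-0.015,"y":0.03,"z":-0.05,"yaw":0.0},{"grip":0.0,"x":-0.03,"y":0.06,"z":-0.05,"yaw":0.0},{"grip":0.0,"x":-0.03,"y":0.06,"z":-0.05,"yaw":0.0}]'
python3 - <<'E'
from h import *
uv();go(628.9,168.3,95,174.7)
E
```

```text
time_s: 50.17
ee_pos: [595.2, 112.6, 82.2]
ee_rot: [180.0, 0.1, 174.7]
force: [-4.6, 0.2, 13.4]
gripper_width: 0.4
gripper_force: 6.8
time_s: 50.58
ee_pos: [633.7, 174.2, 130.8]
ee_rot: [179.7, 0.4, 174.9]
force: [-0.3, 0.9, -0.6]
gripper_width: 0.4
gripper_force: 0.0
u 186.3 v 6.3 z 130.8
now [633.7 174.2 130.8] [179.7   0.4 174.9] J [ 14.  29.  86.   0.  64. -71.] F [-0.3  0.9 -0.6] | shift x 0.0043 y -0.0063 z 0.0358 yaw 0.003
```

```bash
python3 -m crank '[{"grip":0.0,"x":0.001,"y":-0.001,"z":0.01,"yaw":0.0},{"grip":0.0,"x":0.001,"y":-0.001,"z":0.02,"yaw":0.0},{"grip":0.0,"x":0.001,"y":-0.001,"z":0.03,"yaw":0.0},{"grip":0.0,"x":0.001,"y":-0.001,"z":0.034,"yaw":0.0},{"grip":0.0,"x":0.001,"y":-0.001,"z":0.036,"yaw":0.0}]'
python3 -m crank '[{"grip":0.0,"x":0.0,"y":0.0,"z":0.003,"yaw":0.0},{"grip":0.0,"x":0.0,"y":0.0,"z":0.005,"yaw":0.0},{"grip":0.0,"x":0.0,"y":0.0,"z":0.007,"yaw":0.0},{"grip":0.0,"x":0.0,"y":0.0,"z":0.009,"yaw":0.0},{"grip":0.0,"x":0.0,"y":0.0,"z":0.01,"yaw":0.0}]'
python3 -c "
from h import *
uv()"
```

```text
time_s: 51.0
ee_pos: [627.3, 167.5, 91.9]
ee_rot: [-179.9, -0.3, 174.7]
force: [-3.3, -1.2, 4.6]
gripper_width: 0.1
gripper_force: 2.4
time_s: 51.42
ee_pos: [629.1, 168.2, 86.0]
ee_rot: [-180.0, 0.0, 174.7]
force: [-7.2, -2.7, 20.6]
gripper_width: 0.7
gripper_force: 10.1
u 182.1 v -0.0 z 86.0
```

```bash
python3 -m crank '[{"grip":0.0,"x":0.0,"y":0.0,"z":-0.02,"yaw":0.0},{"grip":0.0,"x":0.0,"y":0.0,"z":-0.05,"yaw":0.0},{"grip":0.0,"x":0.0,"y":0.0,"z":-0.09,"yaw":0.0},{"grip":0.0,"x":0.0,"y":0.0,"z":-0.13,"yaw":0.0},{"grip":0.0,"x":0.0,"y":0.0,"z":-0.16,"yaw":0.0}]'
for i in 1 2; do python3 -m crank '[{"grip":0.0,"x":0.02,"y":-0.035,"z":0.0,"yaw":0.0},{"grip":0.0,"x":0.04,"y":-0.07,"z":0.0,"yaw":0.0},{"grip":0.0,"x":0.06,"y":-0.105,"z":0.0,"yaw":0.0},{"grip":0.0,"x":0.08,"y":-0.14,"z":0.0,"yaw":0.0},{"grip":0.0,"x":0.1,"y":-0.175,"z":0.0,"yaw":0.0}]' | head -2; done
python3 -m crank '[{"grip":0.0,"x":0.0,"y":0.0,"z":0.0,"yaw":0.0},{"grip":0.0,"x":0.0,"y":0.0,"z":0.0,"yaw":0.0},{"grip":0.0,"x":0.0,"y":0.0,"z":0.0,"yaw":0.0},{"grip":0.0,"x":0.0,"y":0.0,"z":0.0,"yaw":0.0},{"grip":0.0,"x":0.0,"y":0.0,"z":0.0,"yaw":0.0}]'
python3 - <<'E'
from h import *
a=shot('scene','s13.png');b=shot('top','t13.png')
cv2.imwrite('pics/c11.png',cv2.resize(np.hstack([a[120:370,140:460],b[100:350,170:480]]),None,fx=1.25,fy=1.25,interpolation=cv2.INTER_CUBIC)[:,:,::-1])
E
```

```text
time_s: 51.83
ee_pos: [630.6, 169.1, 247.0]
ee_rot: [179.9, 0.3, 174.7]
force: [0.4, 0.5, 0.0]
gripper_width: 0.2
gripper_force: 0.0
time_s: 52.25
ee_pos: [513.1, 2.5, 243.5]
time_s: 52.67
ee_pos: [397.4, -163.0, 243.7]
time_s: 53.08
ee_pos: [398.9, -160.6, 243.4]
ee_rot: [180.0, 0.0, 174.9]
force: [0.5, 0.1, 0.3]
gripper_width: 0.6
gripper_force: 0.0
```

View pics/c11.png

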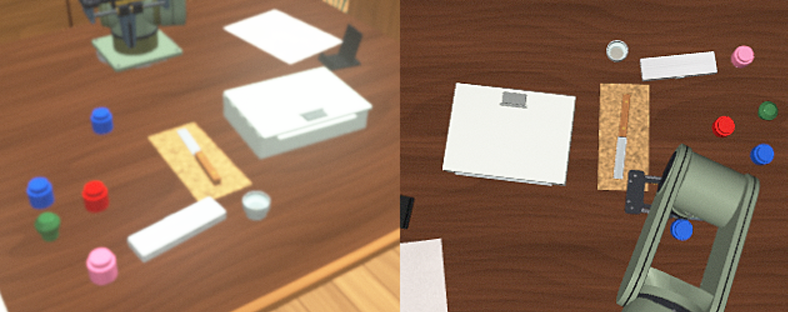

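The final views show the lid shut with its latch in, the opener on the mat, no aluminium tins left on the table, and the bystanders where they were. Handing in.

```bash
python3 -c "
from workcell import *
print(job_done())"
```

```text
the job is handed in; nothing more can be done
None
```

The job is handed in at about 53 s: I pried the lid open with the opener and laid the opener back on the mat. I pressed home the caps of the three tins present and stood them upright in the box, then closed the lid and pressed the latch in.

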